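Stack the spacers on the mount spindle and seat its sleeve

TASK

Build up the spacer stack on the upright steel spindle: lower the largest ring (silver) over it first, then the middle one (green), then the smallest (brass), each flat on the one below and none of them dropped from the spindle's top. Then take the blue sleeve off its slanted stand, put it over the spindle and work it down against its snug fit until it sits fully home on the brass ring. Leave the red spare ring, jar, screwdriver, black block and steel post where they are.

Things in the scene. Friction and masses are not known exactly. Their poses are not given: they have to be found in the camera images.
- spindle: fixed: silver flange, diameter 80, 8 thick, with an upright steel shaft in its centre, diameter 12, top 70 above the table (the last 6 taper to diameter 6). Three small brass spring plungers stick out of the shaft at height 59, to a radius of 7.6: the rings pass them freely, the sleeve rubs on them. Origin: centre of the underside, on the table; z up
- spindle_tip (a point): centre of the shaft's top, 70 above the table. The plungers hold the sleeve back over the last 10 before it is home: it needs a steady push of about 5 to 20 N, less if it is twisted to and fro meanwhile
- ring_large: loose pale silver aluminium ring, outer diameter 54, bore 17, 14 thick, about 75 g, lying flat on the table. Origin: centre of its underside; z along the bore. The silver, green, brass and red rings swap places from start to start
- ring_medium: loose green plastic ring, outer diameter 44, bore 17, 14 thick, about 50 g. Origin: centre of its underside; z along the bore
- ring_small: loose brass ring, outer diameter 34, bore 17, 14 thick, about 60 g. Origin: centre of its underside; z along the bore
- sleeve: loose blue round cap, outer diameter 30, 34 long, closed at the top, open at the bottom with a bore of diameter 14.5, 26 deep; about 60 g. It sits mouth down over a pin on the slanted stand, so its axis leans 32 degrees from vertical; draw it off along its own axis. Home, its open end is 50 above the table. Origin: centre of the open end; z along the axis to the closed end
- stand: fixed grey stand with a slanted face 80 x 80 that carries the sleeve on a loose-fitting pin (diameter 11, 18 long). The face's centre is 40 above the table and its normal leans 32 degrees from vertical towards the stand's own -x, which looks roughly to the robot. Origin: on the table under the face's centre; z up
- ring_spare: loose red plastic ring, outer diameter 44, bore 17, 14 thick, lying flat among the others: a bystander. Origin: centre of its underside
- jar: loose amber jar, diameter 48, 60 high: a bystander. Origin: centre of its underside
- driver: loose screwdriver with an orange handle, 160 long, lying flat: a bystander. Origin: under its middle
- prism_block: loose black block with a round window, 35 cube: a bystander. Origin: centre of its underside
- post: loose upright steel post, diameter 25, 60 high: a bystander. Origin: centre of its underside

How it is judged:
By the outcome, as a careful person would: the job done as asked, in the order asked, and still so for the second after the job is handed in, with the robot touching nothing.
It also fails if it takes over 72 s, if anything falls off the work surface, if the arm or the gripper's body presses on something with over 40 N, if the wrist force passes 120 N, or if a joint passes its speed limit or range.

ROBOT

A 6-joint arm with a two-finger parallel gripper is mounted at the origin on the work surface. World frame = base frame: x ahead of the robot, y to its left, z up, the work surface at z = 0. Lengths are in mm, angles in rad, forces in N, time in s.
With the tool pointing down it reaches from about 300 to 775 mm from the base axis. Payload 14.6 kg.
Tool frame: the origin (TCP) lies midway between the tips of the shut fingers; the grasp point (between the pads) lies 19 mm behind it (manip.tcp_to_grasp is the distance from the TCP to the grasp point, in mm); z points along the fingers, x is the direction in which the jaws open and shut, and the axes are right-handed (so a half turn about z gives the same grasp; the last joint's range is limited). The gripper opens to 94 mm and grips with 3 to 60 N. Pads are 16 mm wide; open, the fingers measure 119 mm over their backs; the gripper's body (75 mm by 177 mm) begins 78 mm behind the grasp point.
Start: joints at [1.258, 0.3, 1.521, -0, 1.321, -0.067], TCP at [133.831, 533.459, 205.446] pointing down, gripper open.
Joint ranges: [-3.03, 3.03], [-0.79, 2.21], [0.23, 2.52], [-1.04, 4.18], [0, 3.07], [-2.55, 2.55]. Speed limits (rad/s): [2.22, 2.22, 2.57, 3.14, 3.14, 3.14].

INTERFACE

Orientations are given as [roll, pitch, yaw] about the fixed x, y, z axes, in that order (R = Rz(yaw) Ry(pitch) Rx(roll)).
In Python, from cell import manip gives the robot as it stands.
- The arm moves only by the tool arm_command, never from a script. Its argument "steps" is a list of rows, each a list of 3 entries, a list of its own where there are three numbers: the opening, from 0 (shut) to 1 (fully open), then the shift along the tool's x, y, z in cm, then the turn about the tool's z in rad. A call has 1 to 5 rows; each row shifts and turns the commanded pose from where the row before left it, along the tool's axes as they then stand; what a row does not reach is not made up. A row lasts 1/12 s, in which the tool goes at most 41.7 mm and 7.16 degrees, less where a joint would pass 70% of its speed; a pose out of reach is approached as far as the arm can. A call with a gripper value outside its range is refused whole. The fingers move at their own pace and stop on an object; "force" is the grip in N (left out, the last holds). Time passes only in rows, so rows that do not move let the fingers close. It gives the time, the measured TCP pose, the force and the opening at its end, in the units of the state.
- manip.read_state(): the state, without advancing time (a new reading comes with each control period).
- manip.camera(name): name is "scene" or "side" or "wrist"; returns (picture, depth): 384x512x3 uint8, red, green, blue; 384x512 float32, mm along the optical axis (not along the pixel's ray), 0 where there is no reading.
- manip.calibration(name): a dict with "fx", "fy", "cx", "cy" (pixels), "R" (3x3) and "t" (3): a world point X has camera coordinates R X + t; the wrist camera has in their place "tool_from_camera" (4x4, takes a point from camera to tool coordinates, whose origin is the TCP and whose axes are the tool frame's). Camera axes: x right, y down, z forward; pixel columns grow to the right and rows downward; lengths in mm; the calibration is good to about 2 mm. The wrist camera is an equidistant fisheye: a pixel r from the principal point sees the ray r / f radians off the axis. A picture is of the moment at which its call begins: read the wrist's pose just before it. calibration takes no time and is no camera call.
- manip.sign_off(): hands the job in, once; it reports no verdict.
The state is a dict: "clock": time; "joints": joint angles; "qd": joint speeds; "effort": joint torques, N m; "eef_pos": TCP position; "eef_rot": TCP orientation; "wrist_force": force on the tool from outside, world axes, zero at the start; "moment": the same for the moment, N m; "finger_gap": finger opening in mm.
Only numpy, scipy, OpenCV 4.12 (cv2) and the standard library are available. Lean on these libraries where they do the work, as an engineer would, in place of code of your own. Each camera call takes 0.05 s, during which the arm holds its last target.

## Working session

There is one attempt and no reset: what is moved stays moved. The work goes in short steps, Python scripts to look and compute and a tool call to move; the robot and the scene stay as the last step left them, time stands still between calls to the robot, and variables do not carry over. Pictures are saved under pics/ and viewed, and the job is handed in when it is done.

Besides the shell and the picture viewer there is one more tool, called after "Request:" as name(argument=value, ...), one argument or row to a line, values as JSON. arm_command: Moves the arm, as the interface text tells. Its arguments: {"type":"object","properties":{"steps":{"type":"array","items":{"type":"array"}},"force":{"type":"number"}},"required":["steps"]}

```bash
ls; mkdir -p pics; python3 - <<'E'
from cell import manip
import cv2,numpy as np
print(manip.read_state())
for n in ["scene","side","wrist"]:
    p,d=manip.camera(n)
    cv2.imwrite(f"pics/a_{n}.png",p[:,:,::-1]); np.savez(f"a_{n}.npz",p=p,d=d)
    print(n,manip.calibration(n))
E
```

```text
pics
{'clock': 0.0, 'joints': array([ 1.25840591e+00,  3.00467724e-01,  1.52159860e+00,  1.71992647e-05,
        1.32072036e+00, -6.65986606e-02]), 'qd': array([-0.00170169,  0.000352  ,  0.00085107,  0.00167767,  0.00143367,
       -0.00020192]), 'effort': array([ 1.30381170e-03, -5.31818819e+01, -3.52733302e+01,  7.08777085e-02,
        2.43867037e-02, -8.29092664e-05]), 'eef_pos': array([133.74123133, 533.20737818, 204.88077997]), 'eef_rot': array([-3.14149657e+00,  1.19027338e-03,  1.32500036e+00]), 'wrist_force': array([-0.44164424,  0.26745166, -0.2717532 ]), 'moment': array([-0.02603179,  0.00107175,  0.0006007 ]), 'finger_gap': 93.38236638609077}
scene {'fx': 497.9005582374521, 'fy': 497.9005582374521, 'cx': 262.0083645546091, 'cy': 186.62831097721437, 'R': array([[ 0.08841345,  0.99604587, -0.00870023],
       [ 0.81804699, -0.07759137, -0.56989359],
       [-0.56831522,  0.04326906, -0.82167244]]), 't': array([ -78.11036154, -406.38582882, 1334.51859932])}
side {'fx': 491.5818532553356, 'fy': 491.5818532553356, 'cx': 251.43131069162663, 'cy': 195.9661566208844, 'R': array([[ 0.99316036, -0.11610427, -0.012341  ],
       [-0.09355767, -0.72811951, -0.6790353 ],
       [ 0.06985317,  0.67554554, -0.73400188]]), 't': array([-529.92122168,  129.84891129,  996.69688034])}
wrist {'fx': 297.3186396354542, 'fy': 297.3186396354542, 'cx': 258.99417023745434, 'cy': 196.03387206100214, 'tool_from_camera': array([[ 9.99999983e-01,  1.76976916e-04,  4.74344478e-05,
        -3.82221590e-01],
       [-1.83149866e-04,  9.58179392e-01,  2.86168165e-01,
        -8.36468187e+01],
       [ 5.19444895e-06, -2.86168169e-01,  9.58179409e-01,
        -1.77988664e+02],
       [ 0.00000000e+00,  0.00000000e+00,  0.00000000e+00,
         1.00000000e+00]])}
```

View pics/a_scene.png

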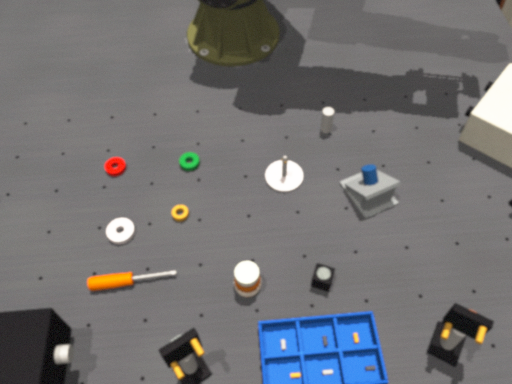

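View pics/a_side.png

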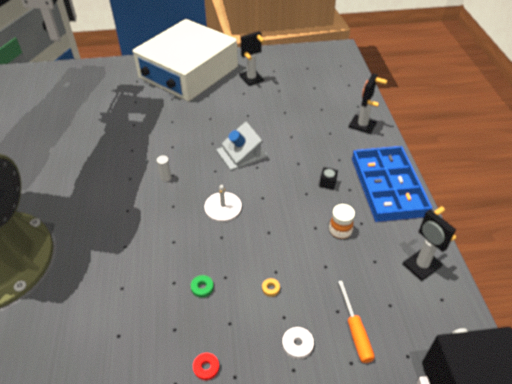

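View pics/a_wrist.png

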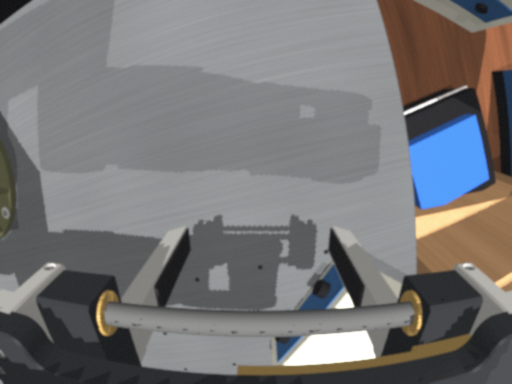

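```bash
cat > h.py <<'E'
import numpy as np,cv2
from cell import manip
def ray(n,uv):
    c=manip.calibration(n); uv=np.atleast_2d(uv).astype(float)
    d=np.c_[(uv[:,0]-c['cx'])/c['fx'],(uv[:,1]-c['cy'])/c['fy'],np.ones(len(uv))]
    return -c['R'].T@c['t'], d@c['R']
def plane(n,uv,z):
    o,d=ray(n,uv); return (o+d*((z-o[2])/d[:,2])[:,None])[:,:2]
def wplane(uv,z,st):
    from scipy.spatial.transform import Rotation as Ro
    c=manip.calibration('wrist'); uv=np.atleast_2d(uv).astype(float)
    a=(uv-[c['cx'],c['cy']])/c['fx']; th=np.linalg.norm(a,axis=1)+1e-12
    d=np.c_[a/th[:,None]*np.sin(th)[:,None],np.cos(th)]
    T=np.eye(4);T[:3,:3]=Ro.from_euler('xyz',st['eef_rot']).as_matrix();T[:3,3]=st['eef_pos']
    M=T@c['tool_from_camera']; d=d@M[:3,:3].T; o=M[:3,3]
    return (o+d*((z-o[2])/d[:,2])[:,None])[:,:2]
H={'red':((0,150,80),(6,255,255)),'green':((45,120,50),(80,255,255)),'brass':((18,110,100),(32,255,255)),'blue':((100,140,40),(118,255,255)),'white':((0,0,190),(179,50,255))}
def mask(p,col):
    return cv2.inRange(cv2.cvtColor(p,cv2.COLOR_RGB2HSV),*map(np.array,H[col]))
def blobs(p,col,mina=60):
    m=mask(p,col); n,l,s,c=cv2.connectedComponentsWithStats(m)
    return [(l==i,s[i],c[i]) for i in range(1,n) if s[i,4]>=mina]
def silh(m):
    cs,_=cv2.findContours(m.astype(np.uint8),cv2.RETR_EXTERNAL,cv2.CHAIN_APPROX_NONE)
    return max(cs,key=cv2.contourArea)[:,0,:]
def ctr(P):
    # centroid of hull (projected silhouette)
    h=cv2.convexHull(P.astype(np.float32)); M=cv2.moments(h)
    return np.array([M['m10'],M['m01']])/M['m00'], 2*np.sqrt(M['m00']/np.pi)
E
python3 - <<'E'
from h import *
np.set_printoptions(precision=1,suppress=True)
for n in ['scene','side']:
    p=np.load(f'a_{n}.npz')['p']
    for col in H:
        for m,s,c in blobs(p,col):
            z={'white':7,'blue':60}.get(col,7)
            print(n,col,s,c,*ctr(plane(n,silh(m),z)))
E
```

```text
scene red [104 157  22  19 313] [114.9 166.1] [ 420.4 -278.7] 47.19250786895221
scene green [179 152  20  19 278] [188.9 160.9] [ 421.6 -118.8] 45.428759296195125
scene brass [171 205  18  17 203] [179.6 212.5] [ 552.6 -138.1] 35.63334944125737
scene brass [ 89 274  42  11 297] [109.6 278.8] [ 686.2 -267.6] 36.50272108211829
scene brass [441 323  11  17 113] [446.  330.6] [838.7 325.4] 20.12254460283126
scene brass [475 325  12  18 143] [480.4 333.7] [849.4 383.2] 22.825499005314114
scene brass [190 338  14  19 148] [196.4 346.1] [ 826.2 -107.9] 22.62937173104703
scene brass [171 362  14  17 124] [177.4 370.1] [ 863.1 -140.1] 19.706799257899593
scene blue [362 165  15  19 210] [369.3 173.9] [530.6 246.8] 35.519351786390246
scene blue [ 258  311  130   73 7781] [321.7 349.7] [864.3  98.1] 162.11792977962935
scene white [ 472   63   40   71 1552] [497.6 102.2] [310.9 610.6] 121.22381203496246
scene white [323 107  11   9  75] [327.9 110.9] [304.8 206.2] 24.605121579970675
scene white [265 160  39  31 890] [283.8 175.5] [478.1  82.7] 81.34941476621314
scene white [353 173  42  22 241] [
[... 1456 characters left out ...]
   56 3075] [184.2  46.3] [412.9 769.3] 269.10800097349033
side white [223 122  38  40 537] [243.  141.4] [542.3 291.4] 96.71236484131836
side white [217 148  19  20 136] [225.9 157.8] [498.8 234.9] 37.58988354960136
side white [157 155  11   9  78] [162.  159.1] [345.8 249.7] 26.667701956590857
side white [204 192  38  29 817] [222.5 206.2] [479.1  81.8] 83.15109539249138
side white [332 203  23  19 330] [343.3 212.2] [737.   29.5] 49.36002595755041
side white [339 281  15  35 127] [345.9 297.6] [ 690.6 -176.8] 25.017712840909383
side white [282 326  32  31 726] [297.5 341.4] [ 585.4 -252.6] 55.651714029016894
side white [419 376  10   8  60] [423.4 380.1] [ 779.3 -345.8] 13.302775009705341
```

```bash
python3 - <<'E'
import cv2
a=cv2.imread('pics/a_scene.png')[90:250,90:410]; cv2.imwrite('pics/a1.png',cv2.resize(a,None,fx=2.5,fy=2.5,interpolation=cv2.INTER_CUBIC))
a=cv2.imread('pics/a_side.png')[110:230,140:300]; cv2.imwrite('pics/a2.png',cv2.resize(a,None,fx=5,fy=5,interpolation=cv2.INTER_CUBIC))
E
```

```text
(no output)
```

View images.

View pics/a1.png

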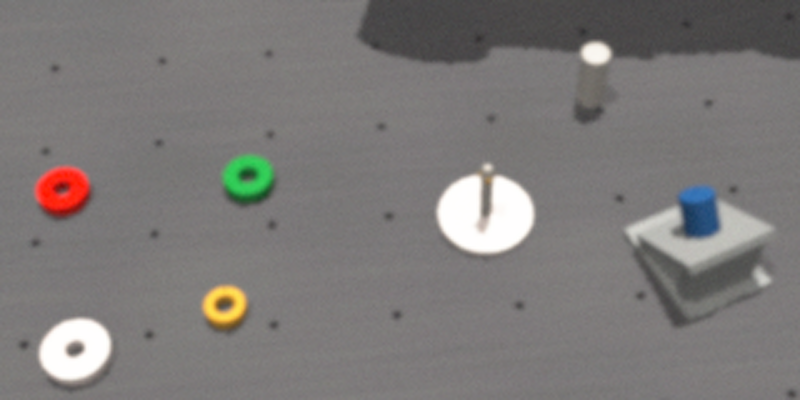

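View pics/a2.png

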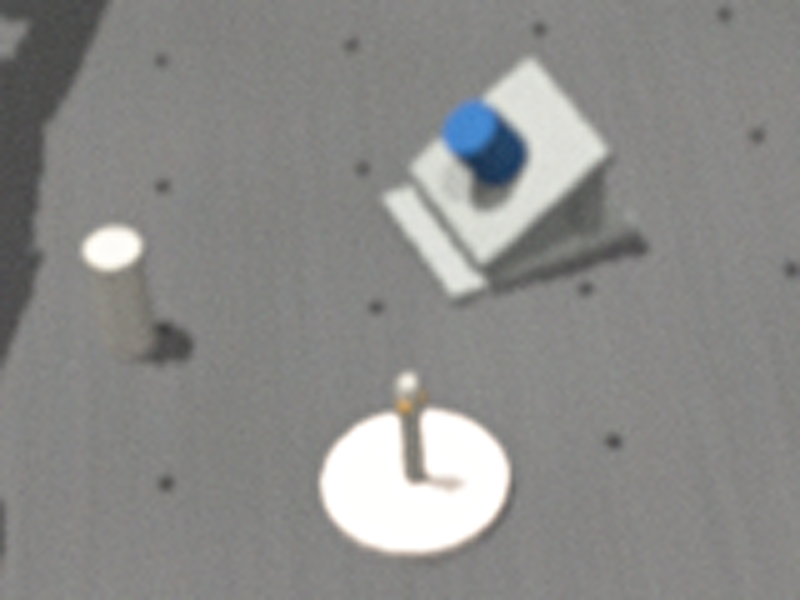

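Request:
arm_command(
  steps=[
    [1, [-2.9, 2.75, 0], 0],
    [1, [-2.9, 2.75, 0], 0],
    [1, [-2.9, 2.75, 0], 0],
    [1, [-2.9, 2.75, 0], 0],
    [1, [-2.9, 2.75, 0], 0],
  ],
)

```text
clock: 0.57
eef_pos: [232.2, 357.6, 205.2]
eef_rot: [-3.142, 0.0, 1.326]
wrist_force: [1.3, -0.1, -0.3]
finger_gap: 94.1
```

Request:
arm_command(
  steps=[
    [1, [-2.9, 2.75, 0], 0],
    [1, [-2.9, 2.75, 0], 0],
    [1, [-2.9, 2.75, 0], 0],
    [1, [-2.9, 2.75, 0], 0],
    [1, [-2.9, 2.75, 0], 0],
  ],
)

```text
clock: 0.98
eef_pos: [330.3, 183.4, 205.6]
eef_rot: [3.141, -0.0, 1.325]
wrist_force: [-0.0, 0.8, 0.5]
finger_gap: 94.1
```

Request:
arm_command(
  steps=[
    [1, [-2.9, 2.75, 0], 0],
    [1, [-2.9, 2.75, 0], 0],
    [1, [-2.9, 2.75, 0], 0],
    [1, [0, 0, 0], 0],
    [1, [0, 0, 0], 0],
  ],
)

```text
clock: 1.4
eef_pos: [389.2, 79.3, 205.2]
eef_rot: [-3.141, 0.0, 1.321]
wrist_force: [-0.1, 1.0, -0.2]
finger_gap: 93.6
```

```bash
python3 - <<'E'
from h import *
np.set_printoptions(precision=3,suppress=True)
s=manip.read_state();print(s['clock'],s['eef_pos'],s['eef_rot'],s['qd'])
p,d=manip.camera('wrist'); cv2.imwrite('pics/b_w.png',p[:,:,::-1]); np.savez('b.npz',p=p,d=d,pos=s['eef_pos'],rot=s['eef_rot'])
print(plane('scene',[284.8,157.2],70),plane('side',[221.4,186],70))
E
```

```text
1.4 [389.223  79.314 205.185] [-3.141  0.     1.321] [ 0.074 -0.013  0.015  0.007  0.003  0.027]
[[480.593  82.672]] [[480.265  80.105]]
```

View pics/b_w.png

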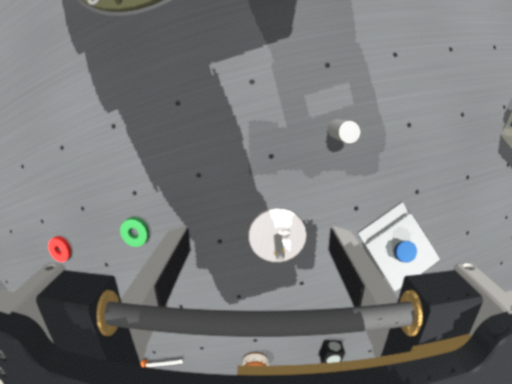

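```bash
python3 - <<'E'
import cv2
a=cv2.imread('pics/b_w.png')
b=cv2.resize(a[200:270,240:320],None,fx=7,fy=7,interpolation=cv2.INTER_CUBIC);cv2.imwrite('pics/b1.png',b)
b=cv2.resize(a[195:300,345:450],None,fx=5.5,fy=5.5,interpolation=cv2.INTER_CUBIC);cv2.imwrite('pics/b2.png',b)
E
```

```text
(no output)
```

View pics/b1.png

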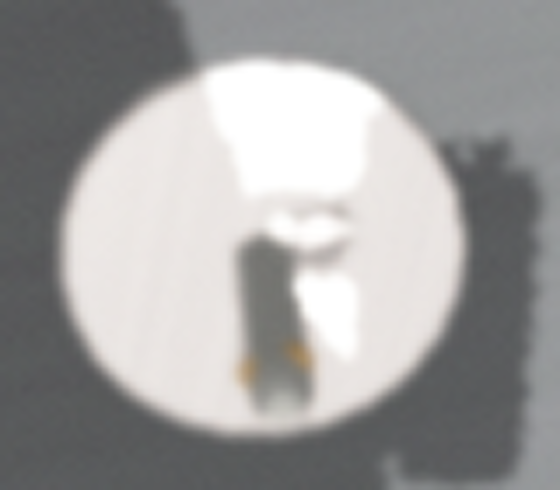

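View pics/b2.png

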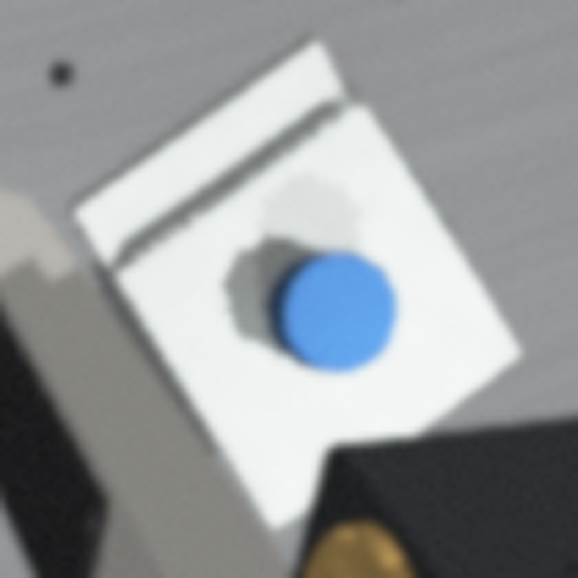

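```bash
python3 - <<'E'
from h import *
np.set_printoptions(precision=1,suppress=True)
f=np.load('b.npz'); s=dict(eef_pos=f['pos'],eef_rot=f['rot']); p=f['p']
print('tip',wplane([280.5,256.5],70,s))
g=np.array([[65,255],[462,245],[275,60],[262,435],[120,120],[400,375],[130,385],[405,110]])/7+[240,200]
P=wplane(g,8,s).astype(np.float32); print('flange',cv2.minEnclosingCircle(P),cv2.fitEllipse(P))
c=lambda *q:np.array(q)/5.5+[345,195]
L=wplane(c((118,268),(362,105)),18.8,s); U=wplane(c((275,525),(520,352)),61.2,s)
print(L,U,'ctr',(L.mean(0)+U.mean(0))/2)
for a,b in [(L[0],L[1]),(U[0],U[1])]: print('edge dir',np.degrees(np.arctan2(*(b-a)[::-1])),np.linalg.norm(b-a))
print('slope',np.degrees(np.arctan2(*(L-U).mean(0)[::-1])))
# sleeve top disc: closed-end centre at height h
for m,st,ce in blobs(p,'blue',100): print(ce,[wplane(ce,z,s)[0] for z in (60,68.8)])
# rings
for col in ['red','green']:
  for m,st,ce in blobs(p,col,100): print(col,st,ctr(wplane(silh(m),7,s)))
E
```

```text
tip [[477.7  82.8]]
flange ((479.61383056640625, 83.31612396240234), 40.84743881225586) ((479.0756530761719, 82.79220581054688), (78.55362701416016, 81.46965789794922), 76.172607421875)
[[519.7 203.3]
 [493.3 276.9]] [[583.5 227.7]
 [555.  301.4]] ctr [537.9 252.3]
edge dir 109.69657411309845 78.2237790042107
edge dir 111.10697371143392 79.07907385084961
slope -158.7237554665034
[405.  251.1] [array([523.8, 245.4]), array([517.9, 241.5])]
red [ 49 237  22  24 381] (array([ 423.2, -277.9]), np.float64(45.836423632971915))
green [121 218  27  28 533] (array([ 424.5, -119.4]), np.float64(43.78904146853495))
```

Request:
arm_command(
  steps=[
    [1, [-2.76, 2.7, 0.8], 0],
    [1, [-2.76, 2.7, 0.8], 0],
    [1, [-2.76, 2.7, 0.8], 0],
    [1, [-2.76, 2.7, 0.8], 0],
    [1, [-2.76, 2.7, 0.8], 0],
  ],
)

```text
clock: 1.87
eef_pos: [486.9, -85.8, 165.1]
eef_rot: [3.141, -0.0, 1.327]
wrist_force: [0.3, -0.3, 0.2]
finger_gap: 93.8
```

Request:
arm_command(
  steps=[
    [1, [-2.76, 2.7, 0.8], 0],
    [1, [-2.76, 2.7, 0.8], 0],
    [1, [-2.76, 2.7, 0.8], 0],
    [1, [-2.76, 2.7, 0.8], 0],
    [1, [-2.76, 2.7, 0.8], 0],
  ],
)

```text
clock: 2.28
eef_pos: [584.9, -252.1, 124.9]
eef_rot: [-3.141, -0.0, 1.327]
wrist_force: [0.2, 0.3, 0.1]
finger_gap: 93.7
```

Request:
arm_command(
  steps=[
    [1, [0, 0, 0], 0],
    [1, [0, 0, 0], 0],
  ],
)

```text
clock: 2.45
eef_pos: [583.9, -251.6, 123.7]
eef_rot: [-3.139, -0.001, 1.325]
wrist_force: [-1.0, 0.5, 0.3]
finger_gap: 93.9
```

```bash
cat > look.py <<'E'
import sys
from h import *
np.set_printoptions(precision=3,suppress=True)
s=manip.read_state();print(s['clock'],s['eef_pos'],s['eef_rot'],s['finger_gap'],s['wrist_force'])
p,d=manip.camera('wrist'); n=sys.argv[1]; cv2.imwrite(f'pics/{n}.png',p[:,:,::-1]); np.savez(f'{n}.npz',p=p,d=d,pos=s['eef_pos'],rot=s['eef_rot'])
for col,z in [a.split(':') for a in sys.argv[2:]]:
  for m,st,ce in blobs(p,col,150):
    c,D=ctr(wplane(silh(m),float(z),s)); y=s['eef_rot'][2]; e=c-s['eef_pos'][:2]
    print(col,st,c,'D',D,'tool dx,dy',e@[np.cos(y),np.sin(y)],e@[np.sin(y),-np.cos(y)])
E
python3 look.py c white:7 brass:7
```

```text
2.45 [ 583.929 -251.638  123.722] [-3.139 -0.001  1.325] 93.93928164730114 [-1.049  0.523  0.331]
white [ 476   22   36   63 1718] [478.47   77.849] D 76.95649893516317 tool dx,dy 294.013114654341 -182.3176184712388
white [ 232  171   50   50 1642] [ 587.358 -255.824] D 52.05641291183372 tool dx,dy -3.227620218348772 4.342758194072277
white [161 228  23  17 180] [ 609.916 -358.762] D 18.34500162192989 tool dx,dy -97.60595691719253 51.22416695515795
white [449 230  27  21 185] [708.456 -11.595] D 30.399390070864364 tool dx,dy 263.0982898251589 62.50515187898637
white [470 245  26  32 570] [758.019  35.308] D 51.00267438867097 tool dx,dy 320.6338354487824 99.19476913338566
white [  0 270  51  42 723] [ 649.954 -676.241] D 75.69271833875646 tool dx,dy -395.8577405700181 167.1623441350487
white [189 337  39  19 571] [ 779.964 -373.557] D 45.336492105533715 tool dx,dy -70.66263766392369 219.77407579851354
brass [343 124  32  33 607] [ 554.518 -138.508] D 34.03006015555066 tool dx,dy 102.60147452739807 -56.004039829461945
brass [ 96 290  22  46 477] [ 703.579 -502.101] D 56.33336367030746 tool dx,dy -213.90839315262855 176.89225082523762
brass [401 291  21  45 472] [807.634 -87.778] D 55.11736338836287 tool dx,dy 213.2810512338822 177.21552929261628
brass [ 237  334  233   41 2168] [ 882.791 -146.328] D 120.64525498775126 tool dx,dy 174.73527079007627 264.34151258217634
```

View pics/c.png

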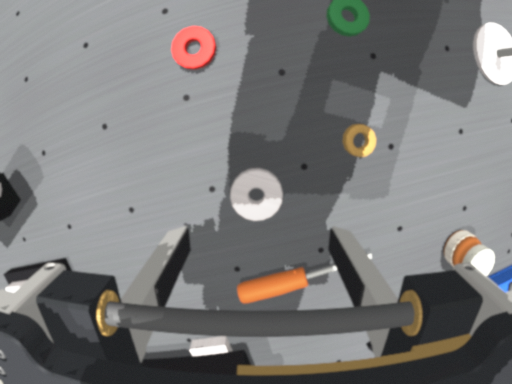

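Request:
arm_command(
  steps=[
    [1, [-0.3, 0.4, 3.8], 0],
    [1, [0, 0, 3.8], 0],
    [1, [0, 0, 3.0], 0],
    [1, [0, 0, 1.4], 0],
    [1, [0, 0, 0], 0],
  ],
  force=25,
)

```text
clock: 2.92
eef_pos: [585.7, -254.2, 3.3]
eef_rot: [-3.138, -0.001, 1.327]
wrist_force: [-0.5, -0.4, 0.1]
finger_gap: 94.1
```

```bash
python3 look.py c2 white:14
```

```text
2.9167 [ 585.668 -254.182    3.346] [-3.138 -0.001  1.327] 94.12801421240594 [-0.476 -0.395  0.132]
white [ 217  206   82   76 4312] [ 584.267 -255.191] D 51.900330682259685 tool dx,dy -1.3172771068362763 -1.116031139271475
white [  2 221  61  21 206] [ 537.698 -430.591] D 16.850894571255342 tool dx,dy -182.7726943998916 -3.929422795707785
white [160 227  25  27 278] [ 566.952 -307.84 ] D 13.93453621408566 tool dx,dy -56.58966519863414 -5.1982231237199485
white [  0 262  60  51 946] [ 586.993 -479.807] D 51.373980731200675 tool dx,dy -218.62128729422477 55.79516973402202
white [328 335  43  20 335] [ 690.213 -206.619] D 20.463991311138432 tool dx,dy 71.41167704975824 89.95718728635542
```

View pics/c2.png

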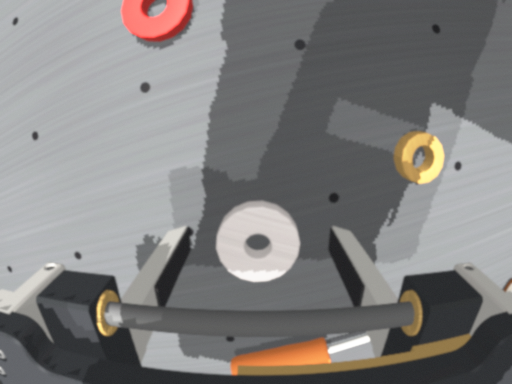

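Request:
arm_command(
  steps=[
    [0.3, [0, 0, 0], 0],
    [0.3, [0, 0, 0], 0],
    [0.3, [0, 0, 0], 0],
    [0.3, [0, 0, 0], 0],
    [0.3, [0, 0, 0], 0],
  ],
  force=25,
)

```text
clock: 3.38
eef_pos: [587.0, -256.6, 6.3]
eef_rot: [3.141, 0.0, 1.325]
wrist_force: [-0.2, 1.0, -0.1]
finger_gap: 64.2
```

```bash
cat > look2.py <<'E'
# dark bore centroid inside a ring: args npz name, roi x0 y0 x1 y1, z, thr
import sys
from h import *
np.set_printoptions(precision=2,suppress=True)
f=np.load(sys.argv[1]+'.npz'); s=dict(eef_pos=f['pos'],eef_rot=f['rot'])
x0,y0,x1,y1=map(int,sys.argv[2:6]); z=float(sys.argv[6])
b=cv2.resize(f['p'][y0:y1,x0:x1,::-1],None,fx=8,fy=8,interpolation=cv2.INTER_CUBIC); cv2.imwrite('pics/'+sys.argv[7]+'.png',b)
E
python3 look2.py c2 210 195 305 285 14 c2z; python3 look.py c3
```

```text
3.3833 [ 587.004 -256.639    6.274] [3.141 0.    1.325] 64.18931456859397 [-0.249  0.975 -0.064]
```

View pics/c2z.png

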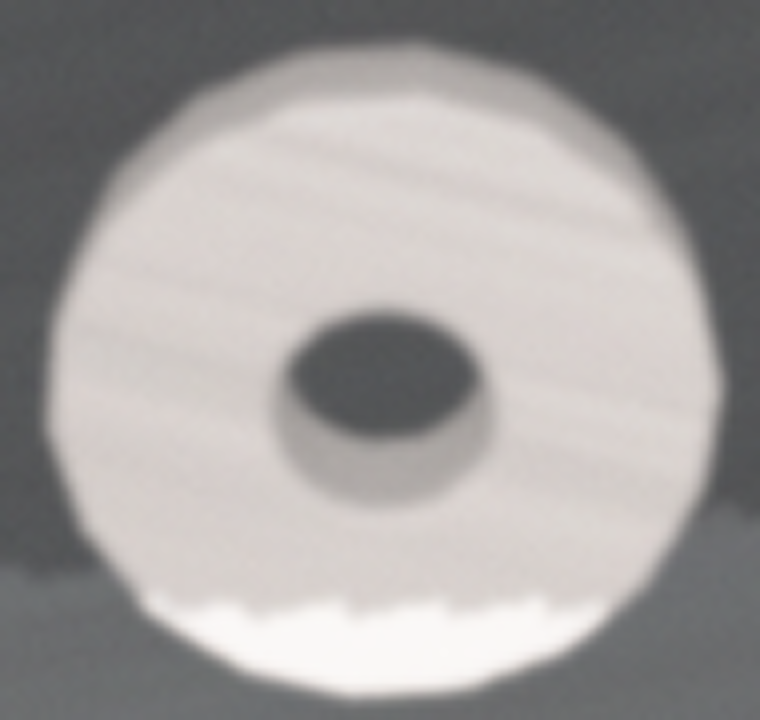

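View pics/c3.png

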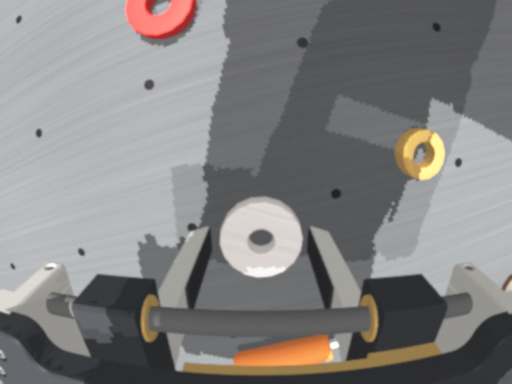

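Request:
arm_command(
  steps=[
    [0.3, [0, 0, 0], 0],
    [0.3, [0, 0, 0], 0],
    [0.3, [0, 0, 0], 0],
    [0.3, [0, 0, 0], 0],
  ],
)

```text
clock: 3.77
eef_pos: [586.8, -256.6, 5.7]
eef_rot: [3.141, 0.0, 1.325]
wrist_force: [-1.2, 1.3, 5.2]
finger_gap: 53.8
```

```bash
python3 look.py c4; python3 look2.py c4 210 190 305 285 14 c4z;python3 - <<'E'
from h import *
f=np.load('c2.npz'); s=dict(eef_pos=f['pos'],eef_rot=f['rot']); print(wplane([258.1,246],14,s))
E
```

```text
3.7667 [ 586.845 -256.567    5.738] [3.141 0.    1.325] 53.79758612156632 [-1.23   1.307  5.194]
[[ 584.41882636 -254.83779048]]
```

View pics/c4z.png

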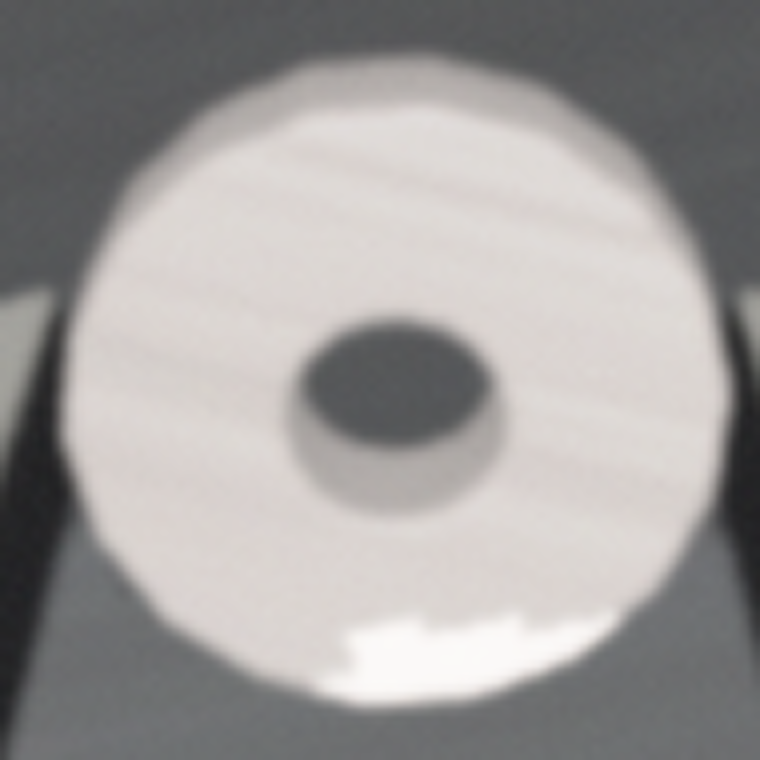

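```bash
cat > off.py <<'E'
# tool-frame offset of pixel at height z: name u v z
import sys
from h import *
f=np.load(sys.argv[1]+'.npz'); s=dict(eef_pos=f['pos'],eef_rot=f['rot'])
u,v,z=map(float,sys.argv[2:5]); c=wplane([u,v],z,s)[0]; y=s['eef_rot'][2]; e=c-s['eef_pos'][:2]
print('world',c.round(1),'tool',(e@[np.cos(y),np.sin(y)]).round(2),(e@[np.sin(y),-np.cos(y)]).round(2))
E
python3 off.py c4 259.5 242.25 14
```

```text
world [ 584.3 -256. ] tool -0.05 -2.57
```

Request:
arm_command(
  steps=[
    [0.3, [0, 0, -1.5], 0],
    [0.3, [0, 0, -3.5], 0],
    [0.3, [0, 0, -4.0], 0],
    [0.3, [3.03, -1.84, -0.5], 0],
    [0.3, [3.03, -1.84, 0], 0],
  ],
)

```text
clock: 4.23
eef_pos: [566.5, -189.4, 102.9]
eef_rot: [3.137, 0.001, 1.323]
wrist_force: [0.8, 0.2, -1.9]
finger_gap: 53.6
```

Request:
arm_command(
  steps=[
    [0.3, [3.03, -1.84, 0], 0],
    [0.3, [3.03, -1.84, 0], 0],
    [0.3, [3.03, -1.84, 0], 0],
    [0.3, [3.03, -1.84, 0], 0],
    [0.3, [3.03, -1.84, 0], 0],
  ],
)

```text
clock: 4.65
eef_pos: [512.4, -18.0, 100.2]
eef_rot: [-3.141, 0.0, 1.325]
wrist_force: [0.7, -0.5, -0.3]
finger_gap: 53.7
```

Request:
arm_command(
  steps=[
    [0.3, [3.03, -1.84, 0], 0],
    [0.3, [3.03, -1.84, 0], 0],
    [0.3, [3.03, -1.84, 0], 0],
    [0.3, [0, 0, 0], 0],
    [0.3, [0, 0, 0], 0],
  ],
)

```text
clock: 5.07
eef_pos: [481.5, 83.5, 100.3]
eef_rot: [-3.141, 0.0, 1.328]
wrist_force: [1.1, -0.5, -0.6]
finger_gap: 53.6
```

```bash
python3 look.py d; python3 look2.py d 210 190 305 285 14 dz
```

```text
5.0667 [481.51   83.452 100.345] [-3.141  0.     1.328] 53.552930643672866 [ 1.097 -0.54  -0.613]
```

View pics/dz.png

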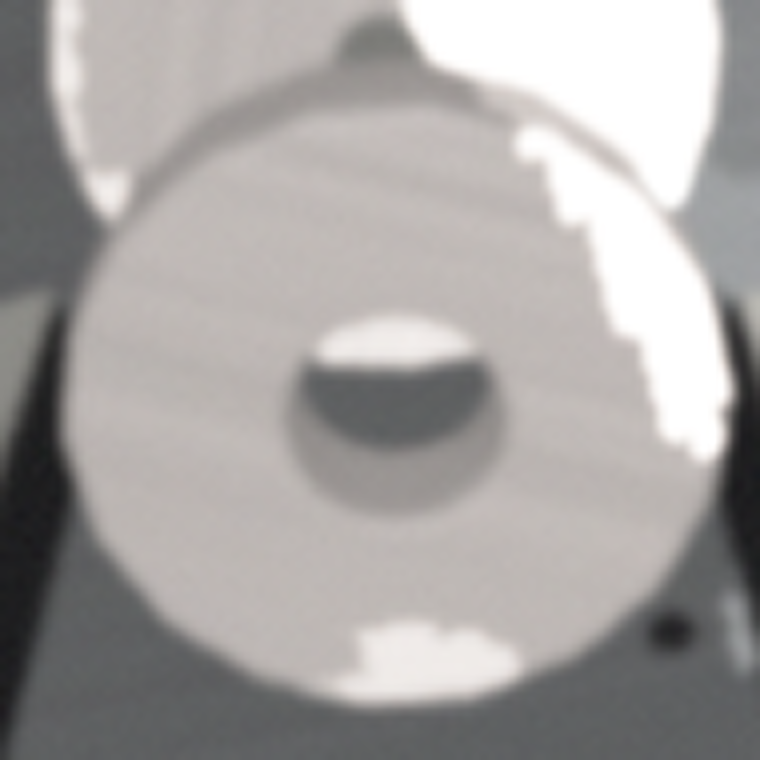

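Request:
arm_command(
  steps=[
    [0.3, [-0.15, 0.05, 1.5], 0],
    [0.3, [0, 0, 1.0], 0],
    [0.3, [0, 0, 0.8], 0],
    [0.3, [0, 0, 0.8], 0],
  ],
)

```text
clock: 5.45
eef_pos: [482.0, 80.1, 58.6]
eef_rot: [-3.141, 0.0, 1.324]
wrist_force: [-0.9, 2.4, 0.6]
finger_gap: 53.6
```

```bash
python3 look.py e; python3 - <<'E'
from h import *
for n in ['scene','side']:
    p,d=manip.camera(n); cv2.imwrite(f'pics/e_{n}.png',p[:,:,::-1])
a=cv2.imread('pics/e_scene.png')[120:220,220:350]; b=cv2.imread('pics/e_side.png')[140:240,160:290]
cv2.imwrite('pics/e2.png',cv2.resize(np.hstack([a,b]),None,fx=3,fy=3,interpolation=cv2.INTER_CUBIC))
E
python3 look2.py e 210 190 305 285 14 ez
```

```text
5.45 [482.025  80.051  58.598] [-3.141  0.     1.324] 53.612846232212235 [-0.947  2.417  0.594]
```

View pics/e2.png

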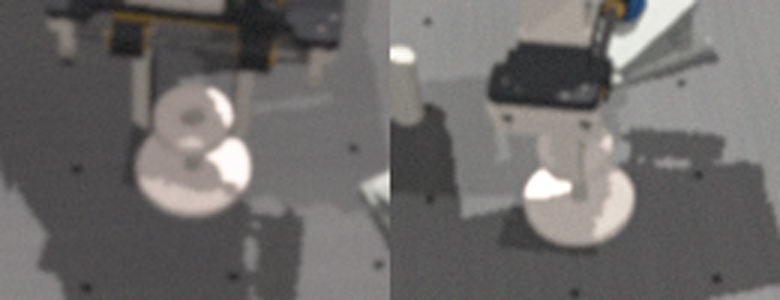

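View pics/ez.png

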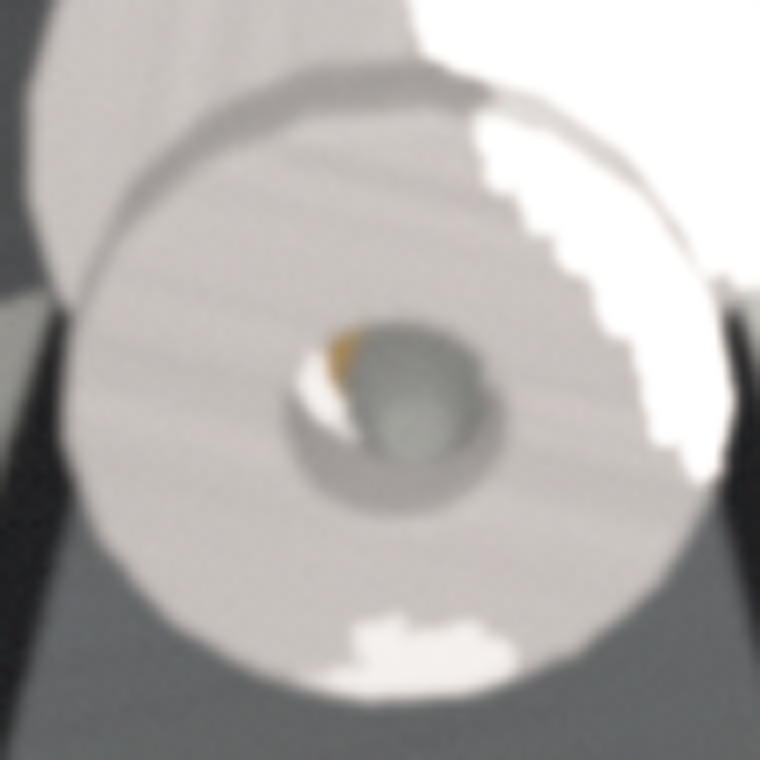

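Request:
arm_command(
  steps=[
    [0.3, [0.1, 0, 0.5], 0],
    [0.3, [0, 0, 1.2], 0],
    [0.3, [0, 0, 1.2], 0],
    [0.3, [0, 0, 1.0], 0],
    [0.3, [0, 0, 0.3], 0],
  ],
)

```text
clock: 6.02
eef_pos: [481.9, 81.5, 16.2]
eef_rot: [-3.14, 0.001, 1.325]
wrist_force: [-0.7, 0.1, -0.8]
finger_gap: 53.7
```

Request:
arm_command(
  steps=[
    [0.3, [0, 0, 0.1], 0],
    [0.3, [0, 0, 0.1], 0],
    [0.3, [0, 0, 0], 0],
  ],
)

```text
clock: 6.27
eef_pos: [482.7, 81.6, 15.8]
eef_rot: [3.141, -0.0, 1.325]
wrist_force: [1.6, -0.0, -0.3]
finger_gap: 53.7
```

Request:
arm_command(
  steps=[
    [0.3, [0, 0, 0.1], 0],
    [0.3, [0, 0, 0.1], 0],
    [0.3, [0, 0, 0], 0],
  ],
)

```text
clock: 6.52
eef_pos: [482.6, 81.6, 13.7]
eef_rot: [3.141, -0.0, 1.325]
wrist_force: [0.8, -1.3, 0.8]
finger_gap: 53.5
```

```bash
python3 look.py f
```

```text
6.5167 [482.607  81.596  13.732] [ 3.141 -0.     1.325] 53.46793701342017 [ 0.8   -1.311  0.787]
```

View pics/f.png

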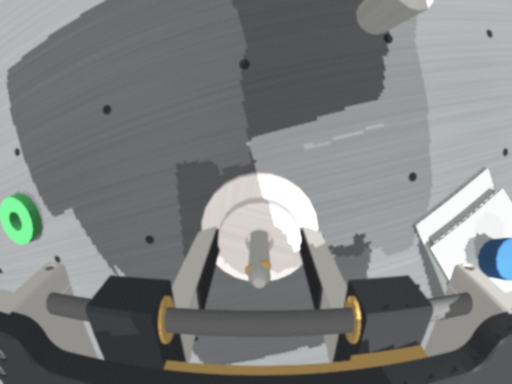

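Request:
arm_command(
  steps=[
    [0.3, [0, 0, 0.1], 0],
    [0.3, [0, 0, 0], 0],
  ],
)

```text
clock: 6.73
eef_pos: [482.7, 81.6, 13.6]
eef_rot: [3.141, -0.0, 1.325]
wrist_force: [-5.1, -0.5, 15.9]
finger_gap: 53.5
```

Request:
arm_command(
  steps=[
    [0.3, [0, 0, 0.1], 0],
    [0.3, [0, 0, 0], 0],
  ],
)

```text
clock: 6.9
eef_pos: [483.0, 81.5, 13.1]
eef_rot: [3.14, -0.0, 1.325]
wrist_force: [-7.5, -3.4, 23.2]
finger_gap: 53.8
```

Request:
arm_command(
  steps=[
    [0.3, [0, 0, -0.15], 0],
    [0.8, [0, 0, 0], 0],
    [0.8, [0, 0, 0], 0],
    [0.8, [0, 0, 0], 0],
    [0.8, [0, 0, 0], 0],
  ],
)

```text
clock: 7.32
eef_pos: [482.2, 81.6, 12.7]
eef_rot: [-3.141, 0.0, 1.325]
wrist_force: [-0.3, -0.2, -0.3]
finger_gap: 73.9
```

Request:
arm_command(
  steps=[
    [0.8, [0, 0, 0], 0],
    [0.8, [0, 0, -0.5], 0],
    [0.8, [0, 0, -3.0], 0],
    [0.8, [0, 0, -4.0], 0],
    [0.8, [0, 0, -3], 0],
  ],
)

```text
clock: 7.73
eef_pos: [482.4, 81.6, 120.5]
eef_rot: [3.141, -0.0, 1.325]
wrist_force: [0.5, -0.5, 0.1]
finger_gap: 74.8
```

```bash
python3 look.py g
```

```text
7.7333 [482.409  81.597 120.533] [ 3.141 -0.     1.325] 74.79483178100145 [ 0.493 -0.473  0.14 ]
```

View pics/g.png

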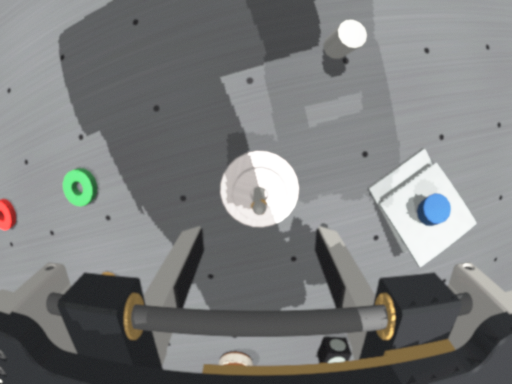

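```bash
python3 look2.py g 215 145 310 230 70 gz;  python3 look2.py g 360 140 460 215 70 gz2; python3 - <<'E'
import cv2
a=cv2.imread('pics/g.png')[140:275,360:485]; cv2.imwrite('pics/gz2.png',cv2.resize(a,None,fx=4.5,fy=4.5,interpolation=cv2.INTER_CUBIC))
E
```

```text
(no output)
```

View pics/gz.png

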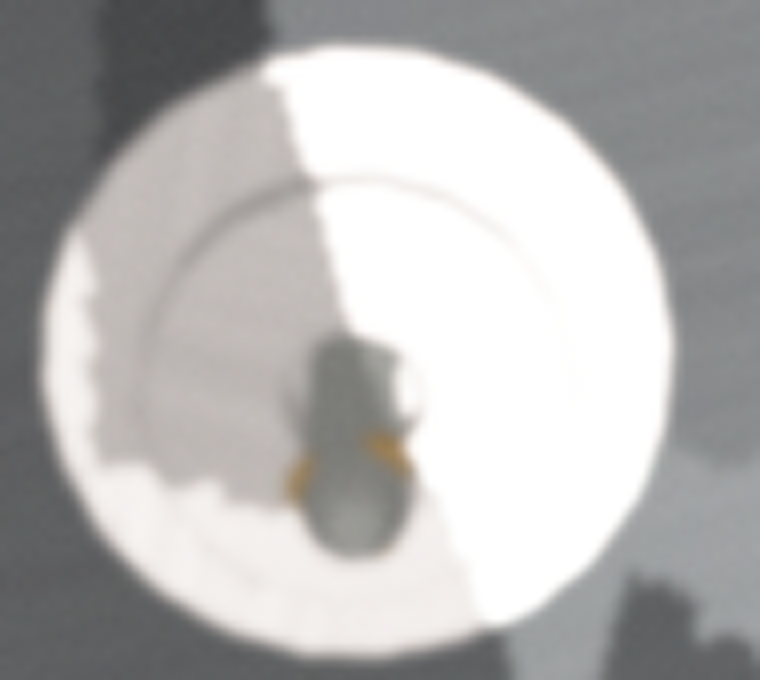

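View pics/gz2.png

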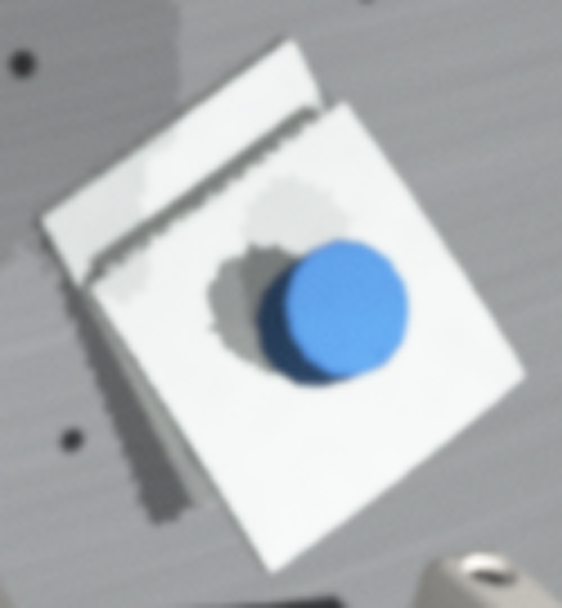

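```bash
python3 off.py g 259.5 210 70; python3 - <<'E'
from h import *
np.set_printoptions(precision=1,suppress=True)
f=np.load('g.npz'); s=dict(eef_pos=f['pos'],eef_rot=f['rot'])
c=lambda *q:np.array(q)/4.5+[360,140]
L=wplane(c((90,285),(345,100)),18.8,s); U=wplane(c((272,573),(525,375)),61.2,s)
print(L,U,'ctr',(L.mean(0)+U.mean(0))/2)
for a,b in [(L[0],L[1]),(U[0],U[1])]: print('edge dir',np.degrees(np.arctan2(*(b-a)[::-1])),np.linalg.norm(b-a))
print('slope',np.degrees(np.arctan2(*(L-U).mean(0)[::-1])))
print('top',wplane(c((347,308)),68.8,s))
E
```

```text
world [479.   82.5] tool 0.05 -3.51
[[520.9 202.4]
 [492.  277. ]] [[584.9 227.2]
 [555.6 301.4]] ctr [538.3 252. ]
edge dir 111.16031546407051 80.04834407336737
edge dir 111.57128291709583 79.74630010680804
slope -158.95108462439435
top [[519.9 243.2]]
```

Request:
arm_command(
  steps=[
    [0.8, [-3.5, -0.13, 0], 0],
    [0.8, [-3.5, -0.13, 0], 0],
    [0.8, [-3.5, -0.13, 1.5], 0],
    [0.8, [-3.5, -0.13, 1.5], 0],
    [0.8, [-3.5, -0.13, 1.5], 0],
  ],
)

```text
clock: 8.2
eef_pos: [432.9, -87.9, 72.8]
eef_rot: [3.14, 0.0, 1.325]
wrist_force: [2.3, -0.4, -1.1]
finger_gap: 75.4
```

Request:
arm_command(
  steps=[
    [0.8, [-3.4, -0.13, 1.5], 0],
    [0.8, [0, 0, 0], 0],
    [0.8, [0, 0, 0], 0],
  ],
)

```text
clock: 8.45
eef_pos: [423.3, -120.3, 57.5]
eef_rot: [-3.14, -0.0, 1.322]
wrist_force: [-0.0, -0.5, 0.3]
finger_gap: 75.4
```

```bash
python3 look.py i green:7; python3 look2.py i 210 170 305 265 14 iz
```

```text
8.45 [ 423.27  -120.278   57.54 ] [-3.14  -0.     1.322] 75.41397835947427 [-0.048 -0.483  0.334]
green [ 236  189   52   52 1838] [ 424.572 -119.185] D 43.597712391885835 tool dx,dy 1.3804126121365152 0.9920976953643438
```

View pics/iz.png

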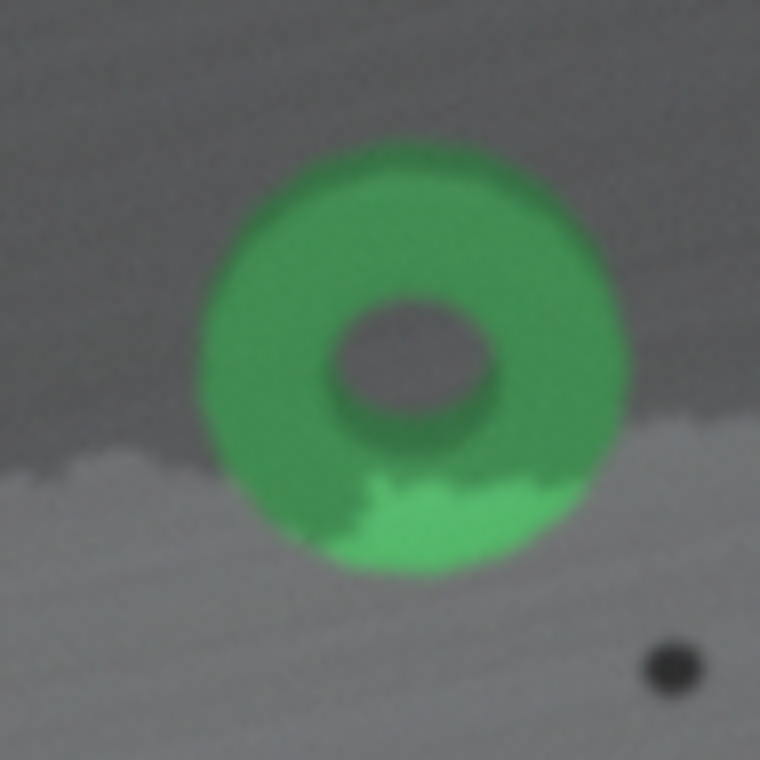

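Request:
arm_command(
  steps=[
    [0.8, [0.1, 0.1, 2.5], 0],
    [0.7, [0, 0, 1.9], 0],
    [0.6, [0, 0, 0.9], 0],
    [0.2, [0, 0, 0], 0],
    [0.2, [0, 0, 0], 0],
  ],
)

```text
clock: 8.92
eef_pos: [425.6, -117.9, 5.5]
eef_rot: [3.142, -0.0, 1.326]
wrist_force: [-0.2, -0.2, 0.1]
finger_gap: 51.7
```

Request:
arm_command(
  steps=[
    [0.2, [0, 0, 0], 0],
    [0.2, [0, 0, 0], 0],
    [0.2, [0, 0, 0], 0],
    [0.2, [0, 0, 0], 0],
    [0.2, [0, 0, 0], 0],
  ],
)

```text
clock: 9.33
eef_pos: [425.9, -118.5, 5.9]
eef_rot: [3.14, -0.0, 1.325]
wrist_force: [-0.5, 3.1, 7.9]
finger_gap: 42.8
```

```bash
python3 look.py j; python3 off.py i 261.6 217.2 14; python3 look2.py j 210 190 305 285 14 jz
```

```text
9.3333 [ 425.866 -118.544    5.939] [ 3.14  -0.     1.325] 42.81550538271561 [-0.512  3.101  7.878]
world [ 423.7 -118.6] tool 1.71 0.04
```

View pics/jz.png

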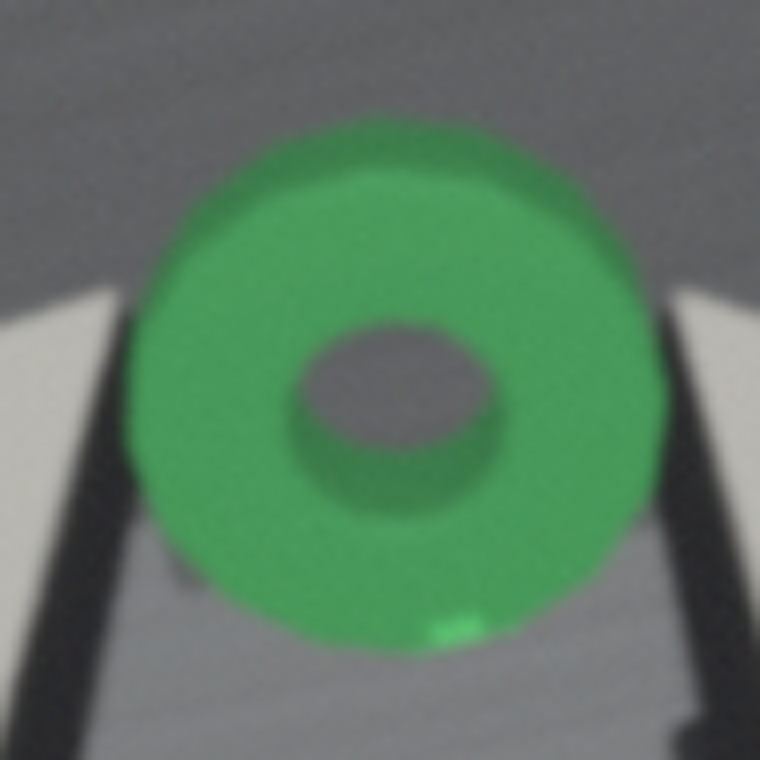

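Request:
arm_command(
  steps=[
    [0.2, [0, 0, -1.5], 0],
    [0.2, [0, 0, -3.5], 0],
    [0.2, [3.46, 0.1, -2.0], 0],
    [0.2, [3.46, 0.1, -2.0], 0],
    [0.2, [3.46, 0.1, 0], 0],
  ],
)

```text
clock: 9.8
eef_pos: [455.2, -17.8, 99.1]
eef_rot: [3.135, -0.001, 1.323]
wrist_force: [0.2, -1.0, -0.8]
finger_gap: 42.9
```

Request:
arm_command(
  steps=[
    [0.2, [3.46, 0.1, 0], 0],
    [0.2, [3.46, 0.1, 0], 0],
    [0.2, [3.46, 0.1, 0], 0],
    [0.2, [0, 0, 0], 0],
    [0.2, [0, 0, 1], 0],
  ],
)

```text
clock: 10.22
eef_pos: [482.4, 82.6, 86.2]
eef_rot: [3.139, -0.001, 1.328]
wrist_force: [-0.2, -0.8, -0.7]
finger_gap: 43.2
```

Request:
arm_command(
  steps=[
    [0.2, [0, 0, 0], 0],
    [0.2, [0, 0, 0], 0],
  ],
)

```text
clock: 10.38
eef_pos: [480.9, 80.4, 84.3]
eef_rot: [-3.14, 0.001, 1.324]
wrist_force: [-0.4, -0.8, -1.2]
finger_gap: 43.0
```

```bash
python3 look.py k; python3 look2.py k 210 190 305 285 14 kz
```

```text
10.3833 [480.865  80.367  84.325] [-3.14   0.001  1.324] 43.01936514275166 [-0.427 -0.824 -1.16 ]
```

View pics/kz.png

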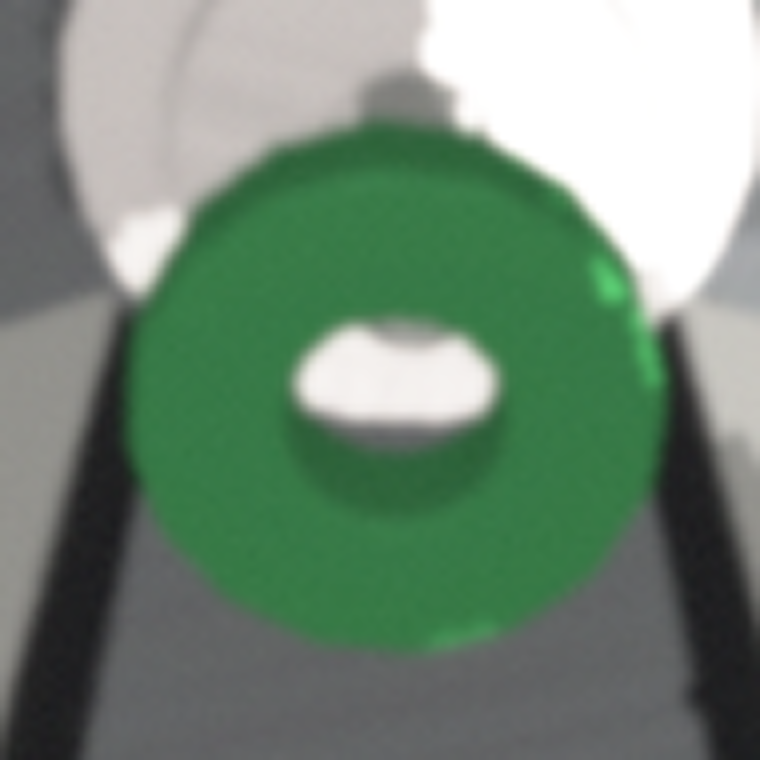

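Request:
arm_command(
  steps=[
    [0.2, [0.1, 0.1, 0], 0],
    [0.2, [0, 0, 0.5], 0],
    [0.2, [0, 0, 0.8], 0],
    [0.2, [0, 0, 0.8], 0],
    [0.2, [0, 0, 0.5], 0],
  ],
)

```text
clock: 10.85
eef_pos: [482.2, 81.9, 57.5]
eef_rot: [-3.14, 0.0, 1.325]
wrist_force: [0.1, 0.3, -0.4]
finger_gap: 42.7
```

```bash
python3 look.py l; python3 look2.py l 210 190 305 285 14 lz
```

```text
10.85 [482.161  81.896  57.547] [-3.14   0.     1.325] 42.73033342517462 [ 0.058  0.343 -0.425]
```

View pics/lz.png

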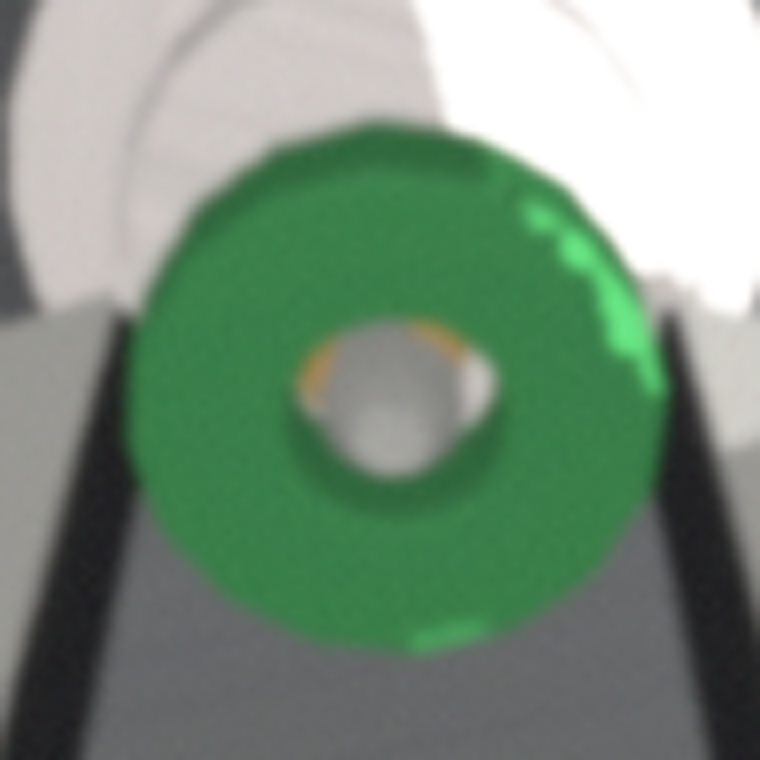

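Request:
arm_command(
  steps=[
    [0.2, [0, 0, 1.0], 0],
    [0.2, [0, 0, 1.0], 0],
    [0.2, [0, 0, 0.5], 0],
    [0.2, [0, 0, 0.2], 0],
    [0.2, [0, 0, 0], 0],
  ],
)

```text
clock: 11.32
eef_pos: [482.4, 82.1, 31.3]
eef_rot: [-3.141, 0.0, 1.325]
wrist_force: [0.1, 0.8, 0.2]
finger_gap: 43.0
```

Request:
arm_command(
  steps=[
    [0.2, [0, 0, 0.15], 0],
    [0.2, [0, 0, 0.15], 0],
    [0.2, [0, 0, 0], 0],
  ],
)

```text
clock: 11.57
eef_pos: [482.8, 82.1, 29.0]
eef_rot: [3.141, -0.0, 1.325]
wrist_force: [-0.6, -0.1, -1.0]
finger_gap: 42.7
```

Request:
arm_command(
  steps=[
    [0.2, [0, 0, 0.1], 0],
    [0.2, [0, 0, 0.05], 0],
    [0.2, [0, 0, 0], 0],
  ],
)

```text
clock: 11.82
eef_pos: [482.9, 82.1, 28.0]
eef_rot: [3.141, -0.0, 1.325]
wrist_force: [-1.8, -0.6, 6.9]
finger_gap: 42.9
```

Request:
arm_command(
  steps=[
    [0.2, [0, 0, 0.1], 0],
    [0.2, [0, 0, 0], 0],
  ],
)

```text
clock: 11.98
eef_pos: [483.0, 82.1, 27.8]
eef_rot: [3.141, -0.0, 1.325]
wrist_force: [-7.4, -1.0, 20.7]
finger_gap: 43.6
```

Seated. Release, lift, go to brass (554.5, -138.5).

Request:
arm_command(
  steps=[
    [0.2, [0, 0, -0.15], 0],
    [0.7, [0, 0, 0], 0],
    [0.7, [0, 0, 0], 0],
    [0.7, [0, 0, 0], 0],
    [0.7, [0, 0, 0], 0],
  ],
)

```text
clock: 12.4
eef_pos: [482.6, 82.1, 27.8]
eef_rot: [-3.141, 0.0, 1.325]
wrist_force: [-0.6, 0.7, -0.3]
finger_gap: 64.5
```

Request:
arm_command(
  steps=[
    [0.7, [0, 0, -0.5], 0],
    [0.7, [0, 0, -2], 0],
    [0.7, [0, 0, -4], 0],
    [0.7, [0, 0, -3], 0],
    [0.7, [0, 0, 0], 0],
  ],
)

```text
clock: 12.82
eef_pos: [485.1, 82.4, 128.8]
eef_rot: [3.134, -0.003, 1.325]
wrist_force: [0.6, 1.1, 1.1]
finger_gap: 65.5
```

```bash
python3 look.py m brass:7;python3 look2.py m 210 135 305 230 70 mz
```

```text
12.8167 [485.105  82.358 128.81 ] [ 3.134 -0.003  1.325] 65.4832218925875 [0.612 1.096 1.105]
brass [138 295  18  47 426] [ 626.346 -112.451] D 48.573420432290604 tool dx,dy -154.5996858832268 184.38688374712314
brass [363 295  18  47 433] [702.264 188.128] D 49.652272534844094 tool dx,dy 155.41821043665394 184.90661582802286
brass [ 187  342  255   33 2458] [781.39  128.894] D 125.26353177050711 tool dx,dy 117.2111531066779 276.0655254259277
```

View pics/mz.png

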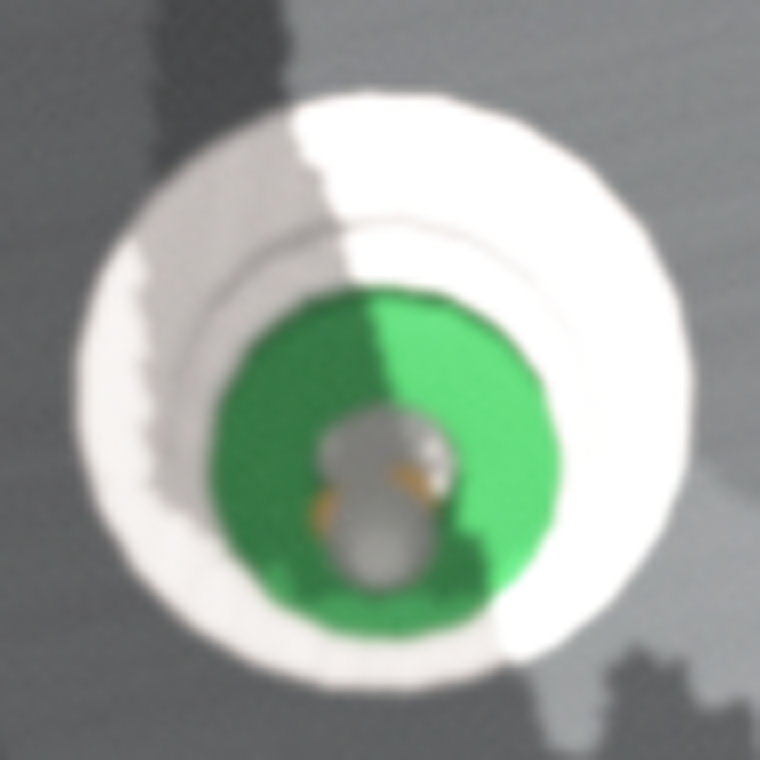

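Request:
arm_command(
  steps=[
    [0.7, [-3.28, 2.05, 0], 0],
    [0.7, [-3.28, 2.05, 0], 0],
    [0.7, [-3.28, 2.05, 1.3], 0],
    [0.7, [-3.28, 2.05, 1.3], 0],
    [0.7, [-3.28, 2.05, 1.3], 0],
  ],
)

```text
clock: 13.28
eef_pos: [542.0, -103.6, 82.5]
eef_rot: [-3.141, -0.0, 1.325]
wrist_force: [0.5, 0.1, 0.7]
finger_gap: 65.7
```

Request:
arm_command(
  steps=[
    [0.7, [-3.28, 2.05, 1.3], 0],
    [0.7, [0, 0, 1.5], 0],
    [0.7, [0, 0, 0], 0],
    [0.7, [0, 0, 0], 0],
  ],
)

```text
clock: 13.62
eef_pos: [553.1, -138.3, 54.6]
eef_rot: [-3.138, -0.0, 1.325]
wrist_force: [-0.2, 0.6, -0.2]
finger_gap: 65.7
```

```bash
python3 look.py n brass:7; python3 look2.py n 210 170 305 265 14 nz
```

```text
13.6167 [ 553.126 -138.269   54.632] [-3.138 -0.     1.325] 65.68575890892178 [-0.167  0.631 -0.176]
brass [ 240  196   41   42 1119] [ 554.591 -138.349] D 34.41320711455761 tool dx,dy 0.2789667090312893 1.4400025617407453
brass [138 294  18  48 439] [ 637.465 -279.162] D 36.6842446889031 tool dx,dy -116.09480649999715 116.12870468020692
brass [363 294  18  48 441] [693.798 -54.607] D 36.68705897578571 tool dx,dy 115.41852042132369 116.04495019896196
brass [ 187  342  255   33 2456] [752.666 -97.115] D 93.13288897364224 tool dx,dy 88.53679089912181 183.4968699324874
brass [173 352  38  19 430] [ 703.95  -255.284] D 35.64903189026178 tool dx,dy -76.73570931524289 174.7908267977472
```

View pics/nz.png

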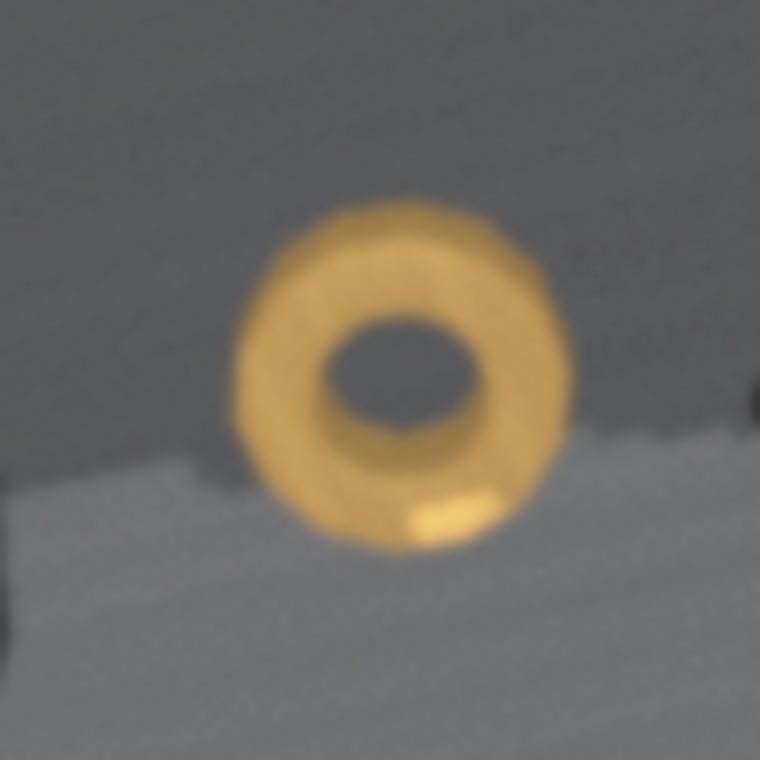

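Request:
arm_command(
  steps=[
    [0.7, [0, 0.1, 2.5], 0],
    [0.6, [0, 0, 1.8], 0],
    [0.5, [0, 0, 0.7], 0],
    [0.1, [0, 0, 0], 0],
    [0.1, [0, 0, 0], 0],
  ],
)

```text
clock: 14.08
eef_pos: [555.5, -138.4, 7.0]
eef_rot: [3.141, 0.0, 1.326]
wrist_force: [0.0, 0.7, -0.4]
finger_gap: 42.5
```

Request:
arm_command(
  steps=[
    [0.1, [0, 0, 0], 0],
    [0.1, [0, 0, 0], 0],
    [0.1, [0, 0, 0], 0],
    [0.1, [0, 0, 0], 0],
    [0.1, [0, 0, 0], 0],
  ],
)

```text
clock: 14.5
eef_pos: [555.8, -138.9, 7.3]
eef_rot: [3.14, -0.0, 1.325]
wrist_force: [-1.3, 2.1, 7.7]
finger_gap: 33.0
```

```bash
python3 look.py o;python3 look2.py o 210 190 305 285 14 oz
```

```text
14.5 [ 555.804 -138.907    7.333] [ 3.14  -0.     1.325] 32.97386207108983 [-1.282  2.056  7.721]
```

View pics/oz.png

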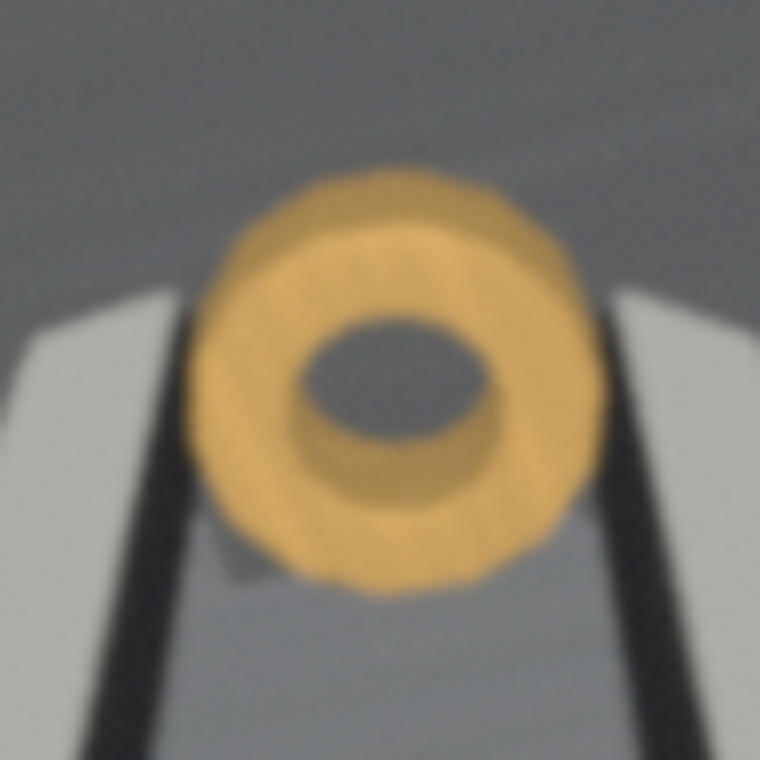

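Request:
arm_command(
  steps=[
    [0.1, [0, 0, -1.5], 0],
    [0.1, [0, 0, -3.5], 0],
    [0.1, [3.27, -2.08, -1.3], 0],
    [0.1, [3.27, -2.08, -1.3], 0],
    [0.1, [3.27, -2.08, -1.3], 0],
  ],
)

```text
clock: 14.97
eef_pos: [517.8, -27.7, 96.2]
eef_rot: [3.14, -0.0, 1.324]
wrist_force: [0.6, -0.2, -1.6]
finger_gap: 33.6
```

Request:
arm_command(
  steps=[
    [0.1, [3.27, -2.08, 0], 0],
    [0.1, [3.27, -2.08, 0], 0],
    [0.1, [3.27, -2.08, 0], 0],
    [0.1, [0, 0, 0], 0],
    [0.1, [0, 0, 0], 0],
  ],
)

```text
clock: 15.38
eef_pos: [481.5, 83.1, 95.6]
eef_rot: [3.141, -0.0, 1.328]
wrist_force: [0.3, -1.2, -1.1]
finger_gap: 33.3
```

Request:
arm_command(
  steps=[
    [0.1, [0, 0, 0.3], 0],
    [0.1, [0, 0, 0], 0],
  ],
)

```text
clock: 15.55
eef_pos: [482.0, 80.8, 91.6]
eef_rot: [-3.141, 0.0, 1.324]
wrist_force: [-0.4, -0.4, -1.0]
finger_gap: 33.4
```

Request:
arm_command(
  steps=[
    [0.1, [0.05, 0.05, 0.5], 0],
    [0.1, [0, 0, 0.5], 0],
    [0.1, [0, 0, 0.7], 0],
    [0.1, [0, 0, 0.8], 0],
    [0.1, [0, 0, 0.8], 0],
  ],
)

```text
clock: 15.97
eef_pos: [482.2, 81.8, 57.9]
eef_rot: [-3.141, 0.0, 1.325]
wrist_force: [0.3, -0.7, 0.4]
finger_gap: 33.2
```

```bash
python3 look.py p; python3 look2.py p 210 190 305 285 14 pz
```

```text
15.9667 [482.235  81.831  57.877] [-3.141  0.     1.325] 33.19091144686753 [ 0.295 -0.716  0.385]
```

View pics/pz.png

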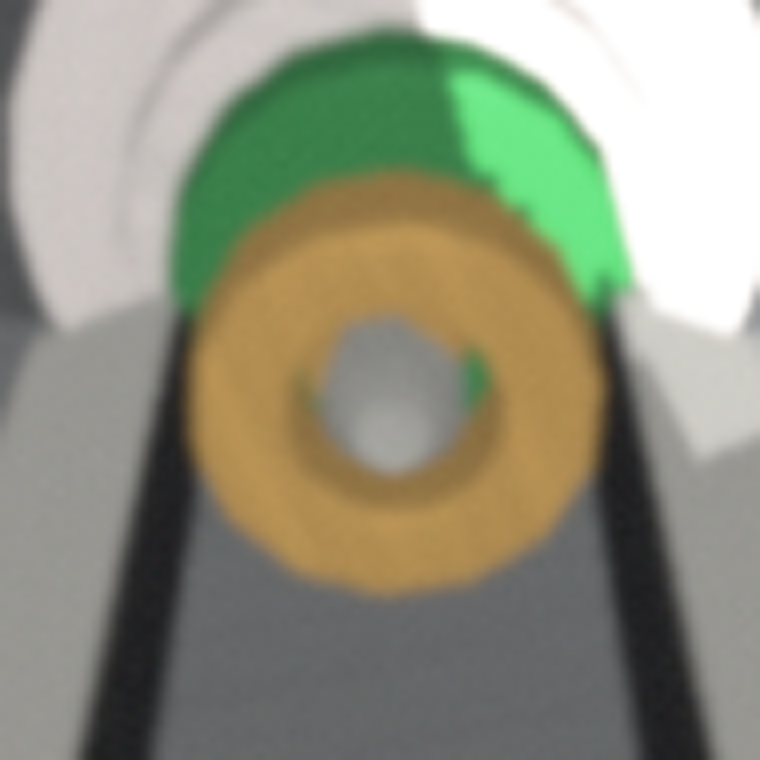

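Request:
arm_command(
  steps=[
    [0.1, [0, 0, 0.6], 0],
    [0.1, [0, 0, 0.3], 0],
    [0.1, [0, 0, 0.2], 0],
    [0.1, [0, 0, 0.1], 0],
    [0.1, [0, 0, 0], 0],
  ],
)

```text
clock: 16.43
eef_pos: [482.4, 82.1, 46.9]
eef_rot: [3.142, 0.0, 1.325]
wrist_force: [-1.1, -0.2, -0.7]
finger_gap: 33.2
```

Request:
arm_command(
  steps=[
    [0.1, [0, 0, 0.1], 0],
    [0.1, [0, 0, 0.1], 0],
    [0.1, [0, 0, 0], 0],
  ],
)

```text
clock: 16.68
eef_pos: [482.4, 82.1, 44.9]
eef_rot: [3.142, -0.0, 1.325]
wrist_force: [-0.3, 0.1, -0.7]
finger_gap: 33.2
```

Request:
arm_command(
  steps=[
    [0.1, [0, 0, 0.1], 0],
    [0.1, [0, 0, 0.05], 0],
    [0.1, [0, 0, 0], 0],
  ],
)

```text
clock: 16.93
eef_pos: [482.4, 82.1, 43.4]
eef_rot: [3.142, 0.0, 1.325]
wrist_force: [-0.2, 0.6, -0.4]
finger_gap: 33.3
```

Request:
arm_command(
  steps=[
    [0.1, [0, 0, 0.1], 0],
    [0.1, [0, 0, 0], 0],
  ],
)

```text
clock: 17.1
eef_pos: [482.5, 82.1, 43.2]
eef_rot: [3.141, -0.0, 1.325]
wrist_force: [-5.7, -0.2, 11.8]
finger_gap: 33.4
```

Request:
arm_command(
  steps=[
    [0.1, [0, 0, -0.1], 0],
    [0.6, [0, 0, 0], 0],
    [0.6, [0, 0, 0], 0],
    [0.6, [0, 0, 0], 0],
    [0.6, [0, 0, -0.5], 0],
  ],
)

```text
clock: 17.52
eef_pos: [481.9, 82.0, 47.8]
eef_rot: [-3.14, 0.0, 1.325]
wrist_force: [-0.3, -0.2, -0.6]
finger_gap: 55.0
```

Request:
arm_command(
  steps=[
    [0.65, [0, 0, -2], 0],
    [0.65, [0, 0, -4], 0],
    [0.65, [0, 0, -2], 0],
    [0.65, [0, 0, 0], 0],
  ],
)

```text
clock: 17.85
eef_pos: [484.3, 82.3, 133.0]
eef_rot: [3.135, -0.002, 1.325]
wrist_force: [-0.3, 0.2, -0.4]
finger_gap: 61.1
```

```bash
python3 look.py q; python3 look2.py q 210 135 305 230 70 qz
```

```text
17.85 [484.299  82.293 133.04 ] [ 3.135 -0.002  1.325] 61.13634822679047 [-0.259  0.159 -0.363]
```

View pics/qz.png

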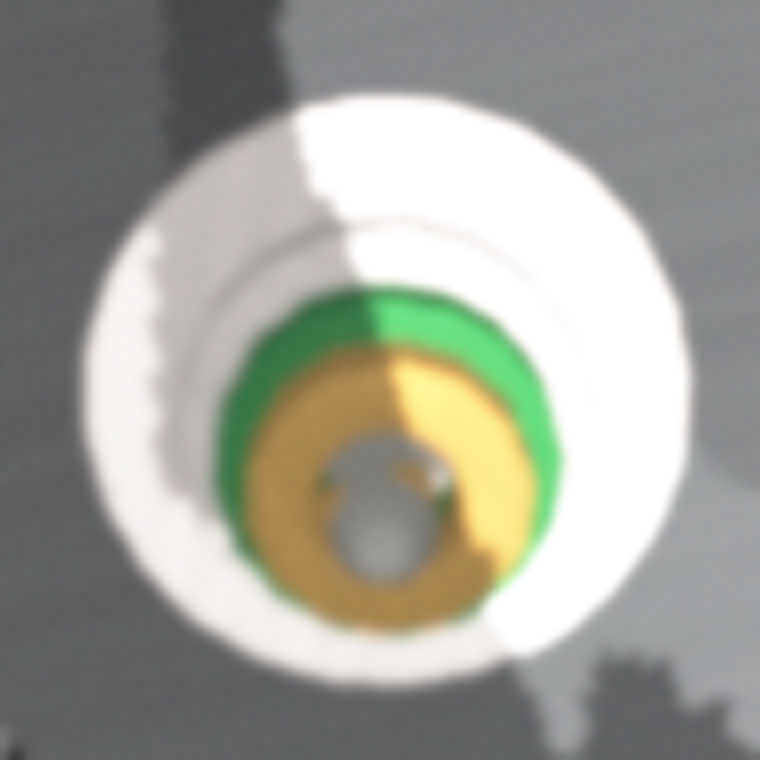

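Stack of three is neat and concentric. Now to the sleeve.

Request:
arm_command(
  steps=[
    [0.65, [4.1, 0.1, 0], 0],
    [0.65, [4.1, 0.1, 0], 0],
    [0.65, [4.1, 0.1, 0], 0],
    [0.65, [4.1, 0.1, 0], 0],
    [0.65, [0.85, 0.05, 0], -0.116],
  ],
)

```text
clock: 18.32
eef_pos: [528.6, 252.8, 126.8]
eef_rot: [-3.14, 0.0, 1.44]
wrist_force: [-1.4, -0.1, -0.5]
finger_gap: 61.1
```

Request:
arm_command(
  steps=[
    [0.65, [0, 0, 0], -0.12],
    [0.65, [0, 0, 0], -0.12],
    [0.65, [0, 0, 0], -0.12],
    [0.65, [0, 0, 0], -0.12],
    [0.65, [0, 0, 0], -0.02],
  ],
)

```text
clock: 18.73
eef_pos: [528.2, 248.1, 127.0]
eef_rot: [-3.139, 0.0, 1.947]
wrist_force: [-0.8, 0.0, -1.1]
finger_gap: 61.1
```

Request:
arm_command(
  steps=[
    [0.65, [0, 0, 0], 0],
    [0.65, [0, 0, 0], 0],
  ],
)

```text
clock: 18.9
eef_pos: [528.5, 248.2, 127.8]
eef_rot: [-3.141, -0.0, 1.937]
wrist_force: [-0.4, -0.6, -0.2]
finger_gap: 61.4
```

```bash
python3 look.py r blue:60
```

```text
18.9 [528.498 248.196 127.822] [-3.141 -0.     1.937] 61.39828952422358 [-0.38  -0.646 -0.197]
blue [487 159  25  20 223] [395.065 479.62 ] D 24.439368105146396 tool dx,dy 263.86505538814157 -41.66895733466823
blue [244 186  31  37 893] [525.42  246.609] D 29.66687535385926 tool dx,dy -0.3790912359268633 -3.4415150345845844
```

View pics/r.png

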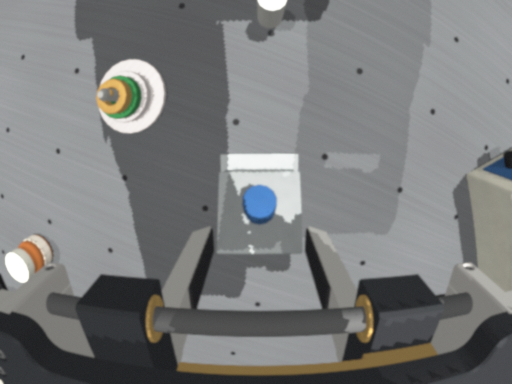

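Request:
arm_command(
  steps=[
    [0.65, [0, -0.1, 3.0], 0],
    [0.65, [0, 0, 3.0], 0],
    [0.65, [0, 0, 1.5], 0],
    [0.55, [0, 0, 0.4], 0],
    [0.55, [0, 0, 0], 0],
  ],
)

```text
clock: 19.37
eef_pos: [527.4, 247.7, 48.6]
eef_rot: [-3.14, 0.0, 1.939]
wrist_force: [0.4, -1.0, -0.6]
finger_gap: 53.0
```

```bash
python3 look.py s blue:60
```

```text
19.3667 [527.372 247.739  48.612] [-3.14   0.     1.939] 53.02093574626838 [ 0.397 -1.013 -0.642]
blue [ 237  220   45   47 1637] [524.377 246.377] D 29.603218275841503 tool dx,dy -0.19134226263454818 -3.2845942658318443
```

View pics/s.png

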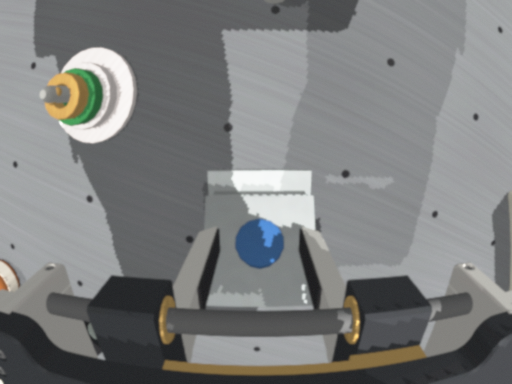

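Request:
arm_command(
  steps=[
    [0.55, [0, 0, 0.3], 0],
    [0.1, [0, 0, 0], 0],
    [0.1, [0, 0, 0], 0],
    [0.1, [0, 0, 0], 0],
    [0.1, [0, 0, 0], 0],
  ],
  force=25,
)

```text
clock: 19.83
eef_pos: [527.9, 248.0, 46.9]
eef_rot: [3.141, -0.0, 1.941]
wrist_force: [-0.7, 0.4, 2.7]
finger_gap: 29.1
```

Request:
arm_command(
  steps=[
    [0.1, [0, 0, 0], 0],
    [0.1, [0, 0, 0], 0],
    [0.1, [0, 0, 0], 0],
  ],
)

```text
clock: 20.08
eef_pos: [528.0, 248.0, 46.9]
eef_rot: [3.141, 0.0, 1.941]
wrist_force: [-2.4, -1.2, 5.6]
finger_gap: 28.9
```

Request:
arm_command(
  steps=[
    [0.1, [0, -0.16, -0.25], 0],
    [0.1, [0, -0.32, -0.51], 0],
    [0.1, [0, -0.32, -0.51], 0],
    [0.1, [0, -0.32, -0.51], 0],
    [0.1, [0, -0.53, -0.85], 0],
  ],
)

```text
clock: 20.5
eef_pos: [511.7, 241.7, 72.9]
eef_rot: [-3.14, 0.0, 1.941]
wrist_force: [-0.1, -0.1, 0.3]
finger_gap: 29.0
```

Request:
arm_command(
  steps=[
    [0.1, [0, -0.53, -0.85], 0],
    [0.1, [0, -0.53, -0.85], 0],
    [0.1, [0, 0, 0], 0],
  ],
)

```text
clock: 20.75
eef_pos: [502.4, 238.2, 92.0]
eef_rot: [3.139, -0.0, 1.941]
wrist_force: [0.1, 0.5, -0.1]
finger_gap: 28.6
```

```bash
python3 look.py t blue:60;  python3 - <<'E'
from h import *
P=[]
for n,(x,y) in [('scene',(310,110)),('side',(180,70))]:
    p,d=manip.camera(n); P.append(p[y:y+100,x:x+130,::-1])
cv2.imwrite('pics/t2.png',cv2.resize(np.hstack(P),None,fx=3,fy=3,interpolation=cv2.INTER_CUBIC))
E
```

```text
20.75 [502.386 238.162  91.983] [ 3.139 -0.     1.941] 28.624899306099348 [ 0.112  0.498 -0.131]
blue [ 235  220   49   47 1703] [519.048 244.262] D 38.22523436116446 tool dx,dy -0.34335397951148877 17.74089873029335
blue [ 95 348  28  16 170] [724.067 138.186] D 22.976482238415095 tool dx,dy -173.42417940807792 170.47559881057492
```

View pics/t.png

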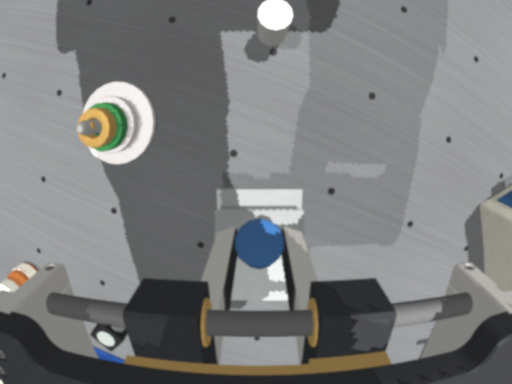

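View pics/t2.png

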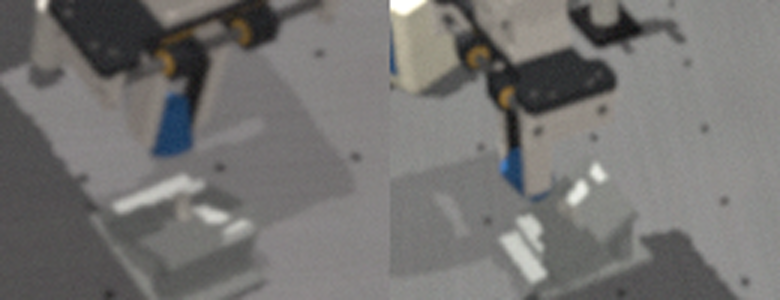

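Request:
arm_command(
  steps=[
    [0.1, [-1.03, -3.17, 0], 0],
    [0.1, [-1.03, -3.17, 0], 0],
    [0.1, [-1.03, -3.17, 1.5], 0],
    [0.1, [0, 0, 3.0], 0],
    [0.1, [0, 0, 1.5], 0],
  ],
)

```text
clock: 21.32
eef_pos: [423.5, 173.9, 27.9]
eef_rot: [-3.14, -0.0, 1.94]
wrist_force: [0.7, -0.2, 0.4]
finger_gap: 28.9
```

Request:
arm_command(
  steps=[
    [0.1, [0, 0, 0.8], 0],
    [0.1, [0, 0, 0], 0],
    [0.1, [0, 0, 0], 0],
  ],
)

```text
clock: 21.57
eef_pos: [425.3, 175.1, 21.8]
eef_rot: [-3.141, -0.0, 1.941]
wrist_force: [0.4, 0.2, -1.2]
finger_gap: 29.0
```

```bash
python3 look.py u blue:60;  python3 - <<'E'
from h import *
P=[]
for n,(x,y) in [('scene',(270,80)),('side',(130,90))]:
    p,d=manip.camera(n); P.append(p[y:y+100,x:x+130,::-1])
cv2.imwrite('pics/u2.png',cv2.resize(np.hstack(P),None,fx=3,fy=3,interpolation=cv2.INTER_CUBIC))
E
```

```text
21.5667 [425.325 175.092  21.85 ] [-3.141 -0.     1.941] 28.95330003303692 [ 0.402  0.194 -1.176]
blue [ 236  219   47   49 1748] [410.363 168.99 ] D 25.697491636379272 tool dx,dy -0.27348950040856523 -16.155833621518326
```

View pics/u2.png

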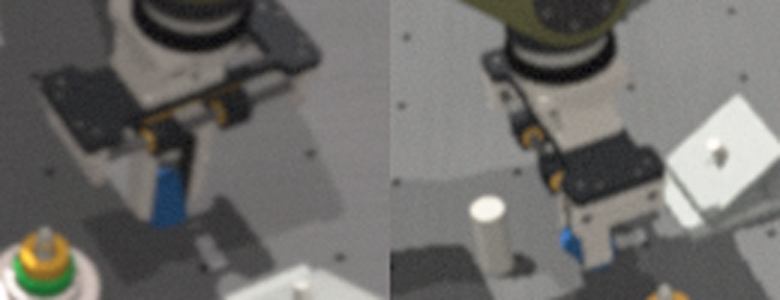

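View pics/u.png

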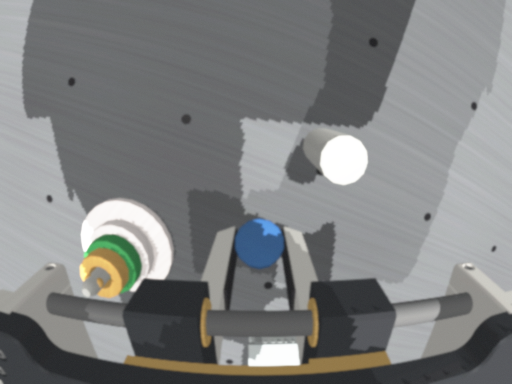

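Request:
arm_command(
  steps=[
    [0.1, [0, 0, 0.3], 0],
    [0.1, [0, 0, 0.15], 0],
    [0.1, [0, 0, 0.1], 0],
    [0.1, [0, 0, 0], 0],
  ],
)

```text
clock: 22.05
eef_pos: [425.0, 174.9, 16.1]
eef_rot: [-3.141, -0.0, 1.941]
wrist_force: [0.2, 0.3, -1.1]
finger_gap: 28.7
```

Request:
arm_command(
  steps=[
    [0.1, [0, 0, 0.1], 0],
    [0.1, [0, 0, 0], 0],
  ],
)

```text
clock: 22.22
eef_pos: [425.1, 174.9, 15.2]
eef_rot: [3.142, 0.0, 1.941]
wrist_force: [0.2, -0.6, -0.2]
finger_gap: 29.2
```

Request:
arm_command(
  steps=[
    [0.1, [0, 0, 0.1], 0],
    [0.1, [0, 0, 0], 0],
  ],
)

```text
clock: 22.38
eef_pos: [425.5, 175.1, 14.8]
eef_rot: [3.14, 0.0, 1.941]
wrist_force: [-2.2, 0.6, 8.3]
finger_gap: 28.9
```

Request:
arm_command(
  steps=[
    [0.1, [0, 0, 0.1], 0],
    [0.1, [0, 0, 0], 0],
  ],
)

```text
clock: 22.55
eef_pos: [426.1, 175.3, 14.5]
eef_rot: [3.139, 0.0, 1.941]
wrist_force: [-2.5, -0.3, 15.8]
finger_gap: 28.7
```

Request:
arm_command(
  steps=[
    [0.1, [0, 0, 0], 0],
    [0.1, [0, 0.36, 0.05], 0],
    [0.1, [0, 0.35, 0.1], 0],
    [0.1, [0, 0.33, 0.14], 0],
    [0.1, [0, 0.3, 0.19], 0],
  ],
  force=6,
)

```text
clock: 22.97
eef_pos: [438.6, 180.1, 9.1]
eef_rot: [3.139, 0.0, 1.941]
wrist_force: [1.4, 0.1, 5.2]
finger_gap: 29.8
```

```bash
python3 look.py v blue:60;  python3 - <<'E'
from h import *
P=[]
for n,(x,y) in [('scene',(270,80)),('side',(130,90))]:
    p,d=manip.camera(n); P.append(p[y:y+100,x:x+130,::-1])
cv2.imwrite('pics/v2.png',cv2.resize(np.hstack(P),None,fx=3,fy=3,interpolation=cv2.INTER_CUBIC))
E
```

```text
22.9667 [438.588 180.136   9.132] [3.139 0.    1.941] 29.805640462905245 [1.41  0.057 5.232]
blue [ 235  213   49   57 2169] [417.254 171.584] D 26.070227854744147 tool dx,dy -0.25454203186489294 -22.98243816711038
```

View pics/v2.png

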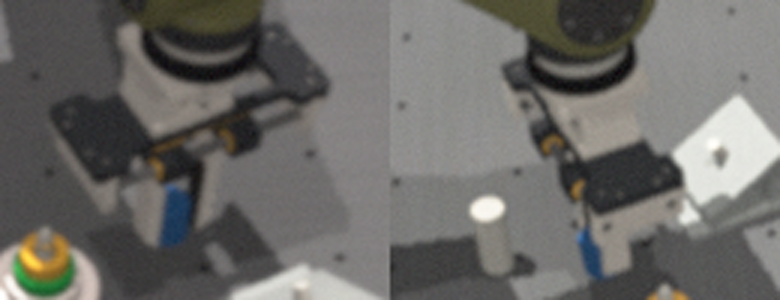

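View pics/v.png

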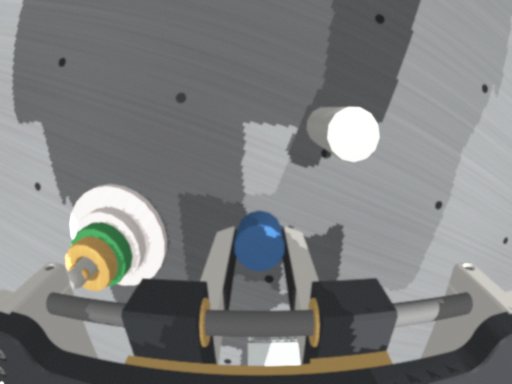

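Request:
arm_command(
  steps=[
    [0.45, [0, 0, -0.1], 0],
    [0.45, [0, 0, 0], 0],
    [0.45, [0, 0, 0], 0],
    [0.45, [0, 0, 0], 0],
  ],
)

```text
clock: 23.45
eef_pos: [437.4, 179.7, 9.4]
eef_rot: [-3.141, -0.0, 1.941]
wrist_force: [0.0, 0.2, -0.0]
finger_gap: 42.2
```

```bash
python3 look.py w blue:17;  python3 - <<'E'
from h import *
P=[]
for n,(x,y) in [('scene',(270,80)),('side',(130,90))]:
    p,d=manip.camera(n); P.append(p[y:y+100,x:x+130,::-1])
cv2.imwrite('pics/w2.png',cv2.resize(np.hstack(P),None,fx=3,fy=3,interpolation=cv2.INTER_CUBIC))
E
python3 look2.py w 210 190 305 285 14 wz
```

```text
23.45 [437.389 179.739   9.368] [-3.141 -0.     1.941] 42.20717473332709 [ 0.015  0.238 -0.039]
blue [ 236  215   47   59 2201] [437.923 179.436] D 35.49217656442706 tool dx,dy -0.4754582822186418 0.38882996240686607
```

View pics/w2.png

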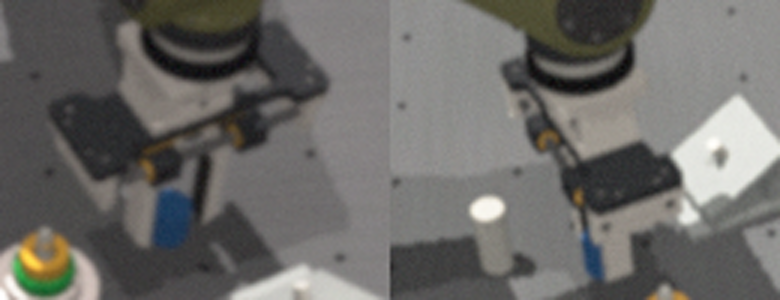

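View pics/wz.png

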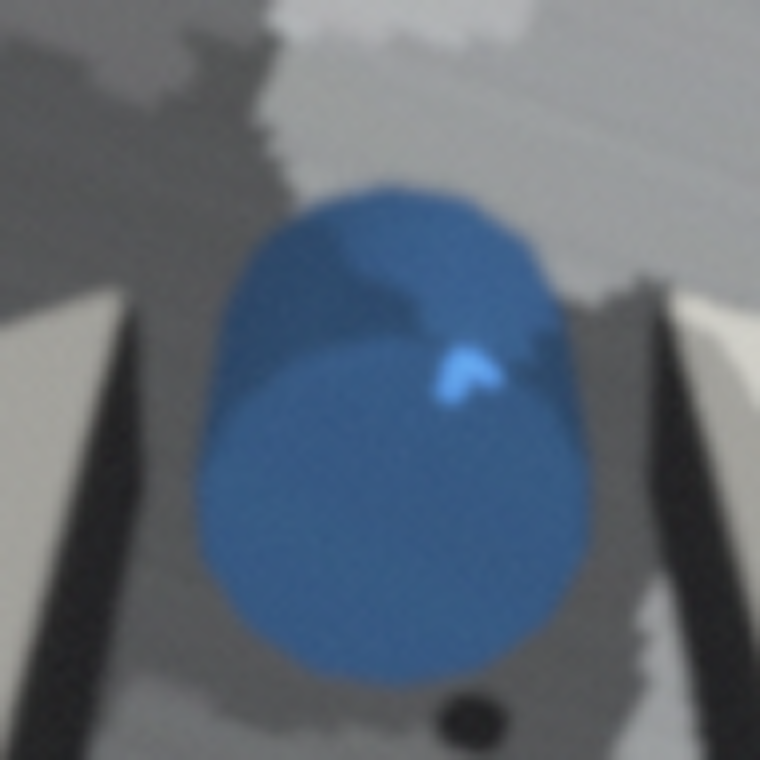

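```bash
python3 off.py w 259.4 254 34; python3 off.py w 259.4 213.4 0
```

```text
world [434.6 178.6] tool -0.09 -3.02
world [422.7 174. ] tool -0.06 -15.78
```

```bash
python3 off.py l 259.1 245.3 70;python3 off.py p 258.9 244 70; python3 off.py p 258.9 244.5 70;  python3 look2.py p 240 225 280 255 70 pz2;python3 look2.py l 240 225 280 255 70 lz2; python3 off.py j 259.75 242.75 14;python3 off.py o 259.6 241.75 14
```

```text
world [479.5  82.3] tool -0.26 -2.69
world [478.8  82.3] tool -0.38 -3.43
world [479.1  82.2] tool -0.38 -3.09
world [ 423.6 -117.8] tool 0.15 -2.37
world [ 553.5 -138.3] tool 0.05 -2.41
```

View pics/pz2.png

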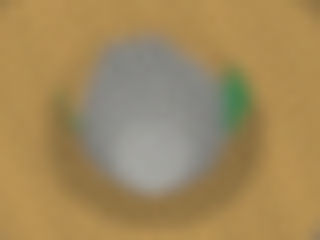

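View pics/lz2.png

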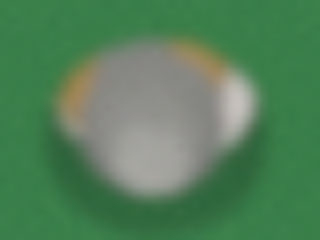

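Request:
arm_command(
  steps=[
    [0.1, [0, 0, 0], 0],
    [0.1, [0, 0, 0], 0],
    [0.1, [0, 0, 0], 0],
    [0.1, [0, 0, 0], 0],
    [0.1, [0, 0, 0], 0],
  ],
  force=50,
)

```text
clock: 24.02
eef_pos: [437.5, 179.8, 9.4]
eef_rot: [-3.142, 0.0, 1.941]
wrist_force: [0.4, 1.4, -0.4]
finger_gap: 28.7
```

```bash
python3 look.py x blue:17; python3 look2.py x 210 190 305 285 14 xz
```

```text
24.0167 [437.509 179.761   9.439] [-3.142  0.     1.941] 28.688507588663928 [ 0.362  1.367 -0.372]
blue [ 236  215   48   59 2212] [437.894 179.652] D 35.68962411235242 tool dx,dy -0.24127839919655872 0.3189592382471708
```

View pics/xz.png

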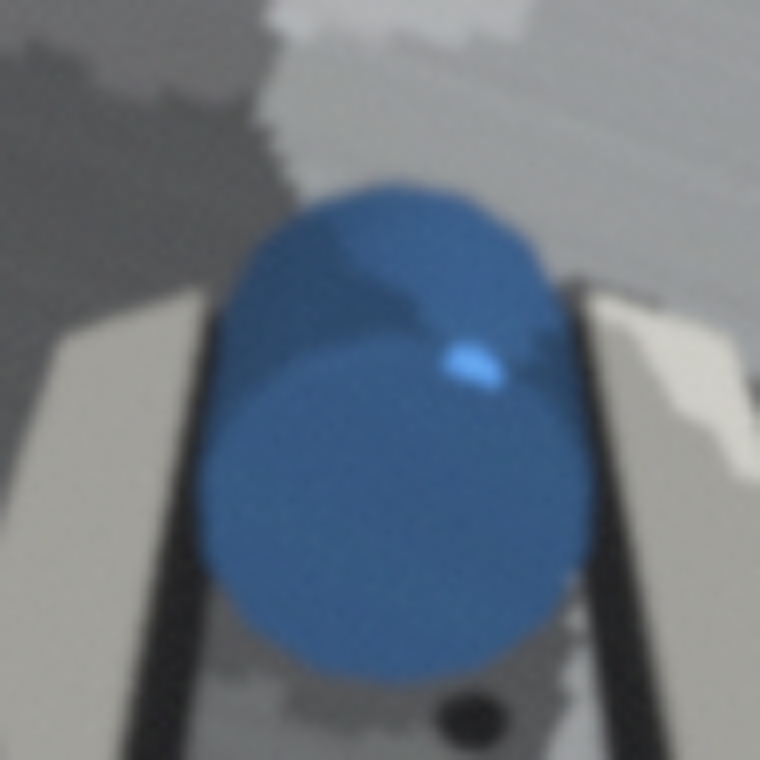

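Request:
arm_command(
  steps=[
    [0.1, [0, 0, -2], 0],
    [0.1, [0, 0, -4], 0],
    [0.1, [0, 0, -3.5], 0],
    [0.1, [-2.68, 0.14, 0], 0],
    [0.1, [-2.68, 0.14, 0], 0],
  ],
)

```text
clock: 24.48
eef_pos: [460.5, 131.0, 106.6]
eef_rot: [3.137, 0.001, 1.943]
wrist_force: [-0.0, 0.4, -1.2]
finger_gap: 28.5
```

Request:
arm_command(
  steps=[
    [0.1, [-2.68, 0.14, 0], 0],
    [0.1, [-2.68, 0.13, 0], 0],
    [0.1, [0, 0, 0], 0.12],
    [0.1, [0, 0, 0], 0.12],
    [0.1, [0, 0, 0], 0.12],
  ],
)

```text
clock: 24.9
eef_pos: [481.5, 81.3, 104.3]
eef_rot: [-3.141, 0.0, 1.574]
wrist_force: [0.3, -0.1, -0.3]
finger_gap: 28.4
```

Request:
arm_command(
  steps=[
    [0.1, [0, 0, 0], 0.12],
    [0.1, [0, 0, 0], 0.12],
    [0.1, [0, 0, 0], 0.016],
    [0.1, [0, 0, 0], 0],
    [0.1, [0, 0, 0], 0],
  ],
)

```text
clock: 25.32
eef_pos: [481.4, 81.8, 104.4]
eef_rot: [-3.141, 0.0, 1.329]
wrist_force: [0.1, -0.6, -0.5]
finger_gap: 28.6
```

```bash
python3 look.py y; python3 look2.py y 210 190 305 285 14 yz
```

```text
25.3167 [481.402  81.842 104.409] [-3.141  0.     1.329] 28.60561719690146 [ 0.051 -0.599 -0.501]
```

View pics/y.png

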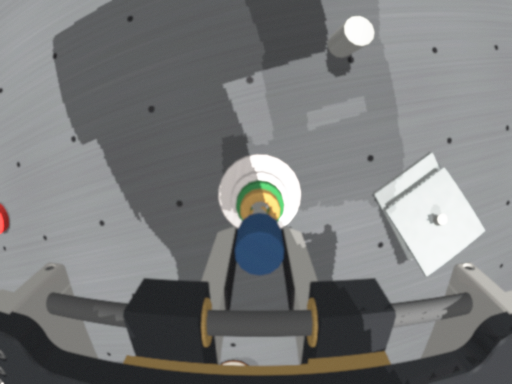

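Request:
arm_command(
  steps=[
    [0.1, [0, 0, 1.2], 0],
    [0.1, [0, 0, 0.7], 0],
    [0.1, [0, 0, 0.2], 0],
    [0.1, [0, 0, 0], 0],
    [0.1, [0, 0, 0], 0],
  ],
)

```text
clock: 25.78
eef_pos: [481.5, 81.8, 83.6]
eef_rot: [-3.142, 0.0, 1.326]
wrist_force: [0.3, -0.0, 0.2]
finger_gap: 28.7
```

```bash
python3 look.py z; python3 look2.py z 210 190 305 285 14 zz; python3 - <<'E'
from h import *
P=[]
for n,(x,y) in [('scene',(250,120)),('side',(190,150))]:
    p,d=manip.camera(n); P.append(p[y:y+65,x:x+65,::-1])
cv2.imwrite('pics/z2.png',cv2.resize(np.hstack(P),None,fx=6,fy=6,interpolation=cv2.INTER_CUBIC))
E
```

```text
25.7833 [481.503  81.817  83.603] [-3.142  0.     1.326] 28.67633847209584 [ 0.323 -0.015  0.207]
```

View pics/zz.png

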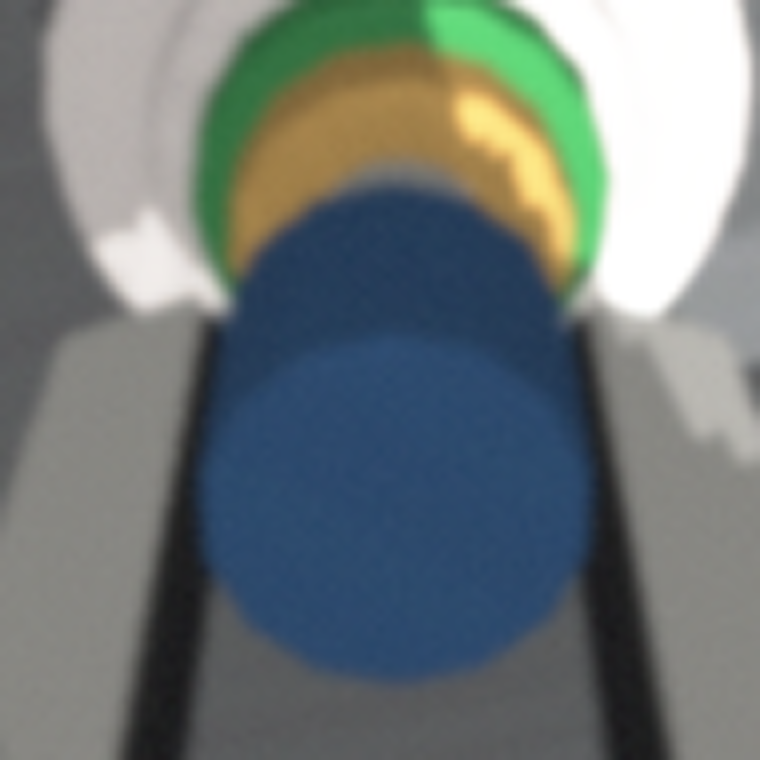

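View pics/z2.png

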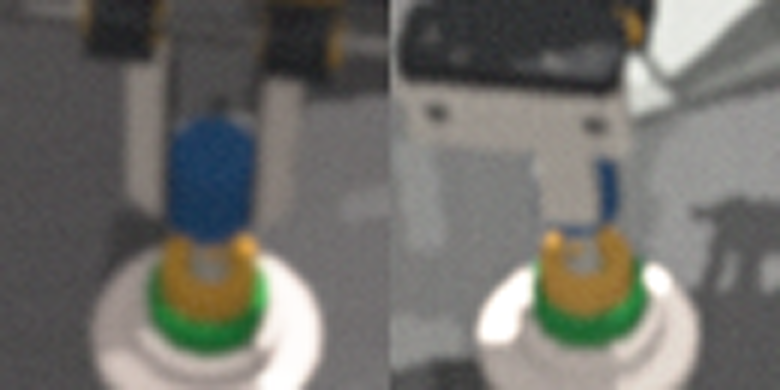

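Request:
arm_command(
  steps=[
    [0.1, [0.04, 0, 0.3], 0],
    [0.1, [0, 0, 0.3], 0],
    [0.1, [0, 0, 0.2], 0],
    [0.1, [0, 0, 0.2], 0],
  ],
)

```text
clock: 26.27
eef_pos: [481.4, 82.2, 73.1]
eef_rot: [-3.141, 0.0, 1.325]
wrist_force: [0.8, 0.4, -0.6]
finger_gap: 28.5
```

Request:
arm_command(
  steps=[
    [0.1, [0, 0, 0.2], 0],
    [0.1, [0, 0, 0.1], 0],
    [0.1, [0, 0, 0], 0],
  ],
)

```text
clock: 26.52
eef_pos: [481.4, 82.2, 70.2]
eef_rot: [-3.141, 0.0, 1.325]
wrist_force: [-0.5, 0.2, -1.0]
finger_gap: 28.5
```

Request:
arm_command(
  steps=[
    [0.1, [0, 0, 0.15], 0.1],
    [0.1, [0, 0, 0.15], -0.1],
    [0.1, [0, 0, 0.15], -0.1],
    [0.1, [0, 0, 0.15], 0.1],
  ],
  force=60,
)

```text
clock: 26.85
eef_pos: [481.7, 82.1, 64.6]
eef_rot: [3.141, 0.0, 1.34]
wrist_force: [-0.3, -2.2, 1.8]
finger_gap: 28.6
```

Request:
arm_command(
  steps=[
    [0.1, [0, 0, 0.15], 0.1],
    [0.1, [0, 0, 0.15], -0.1],
    [0.1, [0, 0, 0.1], -0.1],
    [0.1, [0, 0, 0.1], 0.1],
  ],
)

```text
clock: 27.18
eef_pos: [481.6, 82.1, 59.5]
eef_rot: [3.141, 0.0, 1.34]
wrist_force: [-0.2, -1.9, 2.5]
finger_gap: 28.6
```

Request:
arm_command(
  steps=[
    [0.1, [0, 0, 0.1], 0.1],
    [0.1, [0, 0, 0.05], -0.1],
    [0.1, [0, 0, 0], -0.1],
    [0.1, [0, 0, 0], 0.1],
  ],
)

```text
clock: 27.52
eef_pos: [482.4, 82.2, 59.3]
eef_rot: [3.139, -0.0, 1.34]
wrist_force: [-3.2, -3.1, 13.8]
finger_gap: 28.3
```

Request:
arm_command(
  steps=[
    [0.1, [0, 0, 0.1], 0],
    [0.1, [0, 0, 0], 0],
  ],
)

```text
clock: 27.68
eef_pos: [482.6, 82.2, 59.2]
eef_rot: [3.139, -0.001, 1.325]
wrist_force: [-8.1, -2.9, 26.5]
finger_gap: 28.8
```

Request:
arm_command(
  steps=[
    [0.1, [0, 0, -0.15], 0],
    [0.5, [0, 0, 0], 0],
    [0.5, [0, 0, 0], 0],
    [0.5, [0, 0, 0], 0],
    [0.5, [0, 0, 0], 0],
  ],
)

```text
clock: 28.1
eef_pos: [481.4, 82.2, 58.2]
eef_rot: [-3.141, 0.0, 1.325]
wrist_force: [0.2, 0.7, 0.2]
finger_gap: 46.5
```

```bash
python3 look.py A; python3 look2.py A 210 190 305 285 14 Az
```

```text
28.1 [481.443  82.224  58.217] [-3.141  0.     1.325] 46.507607927553885 [0.186 0.661 0.188]
```

View pics/Az.png

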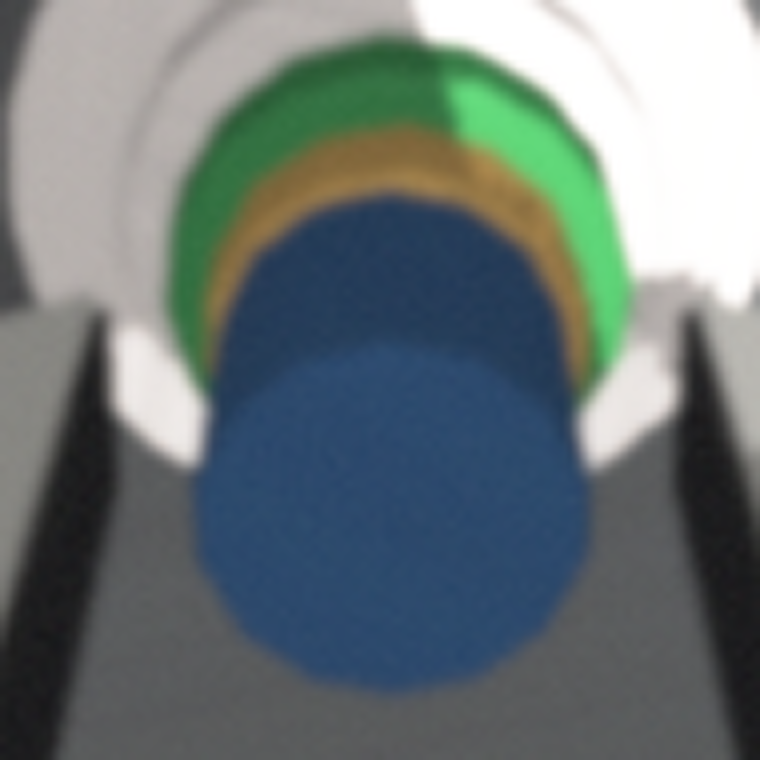

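Request:
arm_command(
  steps=[
    [0.55, [0, 0, -0.5], 0],
    [0.55, [0, 0, -3], 0],
    [0.55, [0, 0, -4], 0],
    [0.55, [0, 0, -3], 0],
    [0.55, [0, -3, -2], 0],
  ],
)

```text
clock: 28.57
eef_pos: [455.1, 89.0, 186.8]
eef_rot: [3.137, -0.001, 1.324]
wrist_force: [-0.1, 0.1, 0.2]
finger_gap: 51.8
```

Request:
arm_command(
  steps=[
    [0.55, [0, -4, 0], 0],
    [0.55, [0, -4, 0], 0],
    [0.55, [0, -2, 0], 0],
    [0.55, [0, 0, 0], 0],
  ],
)

```text
clock: 28.9
eef_pos: [352.7, 114.5, 184.0]
eef_rot: [3.141, -0.001, 1.327]
wrist_force: [0.3, -0.0, 0.2]
finger_gap: 51.5
```

```bash
python3 look.py B; python3 - <<'E'
from h import *
np.set_printoptions(precision=1,suppress=True)
P=[]
for n,(x,y) in [('scene',(250,120)),('side',(190,150))]:
    p,d=manip.camera(n); P.append(p[y:y+75,x:x+65,::-1]); cv2.imwrite(f'pics/B_{n}.png',p[:,:,::-1])
    c=manip.calibration(n)
    for m,s,ce in blobs(p,'blue',80):
        if abs(ce[0]-(285 if n=='scene' else 222))<20:
            ys,xs=np.nonzero(m&(d>0)); z=d[ys,xs]
            C=np.c_[(xs-c['cx'])/c['fx']*z,(ys-c['cy'])/c['fy']*z,z]; W=(C-c['t'])@c['R']
            print(n,s,'z pct',np.percentile(W[:,2],[2,10,50,80,90,98]),'top xy',W[W[:,2]>81,:2].mean(0))
f=np.load('B.npz'); p=f['p'];d=f['d']
for m,s,ce in blobs(p,'blue',80): print(s,np.percentile(d[m],[5,50]))
cv2.imwrite('pics/B2.png',cv2.resize(np.hstack(P),None,fx=6,fy=6,interpolation=cv2.INTER_CUBIC))
E
```

```text
28.9 [352.747 114.476 183.979] [ 3.141 -0.001  1.327] 51.4538897629845 [ 0.315 -0.048  0.152]
scene [279 148  13  18 193] z pct [59.8 65.2 83.1 85.  85.7 86.8] top xy [482.1  82.4]
side [215 178  13  17 175] z pct [57.6 61.8 80.7 84.  84.5 85.5] top xy [479.3  78.3]
[248 282  22  28 525] [325.8 329.6]
```

View pics/B2.png

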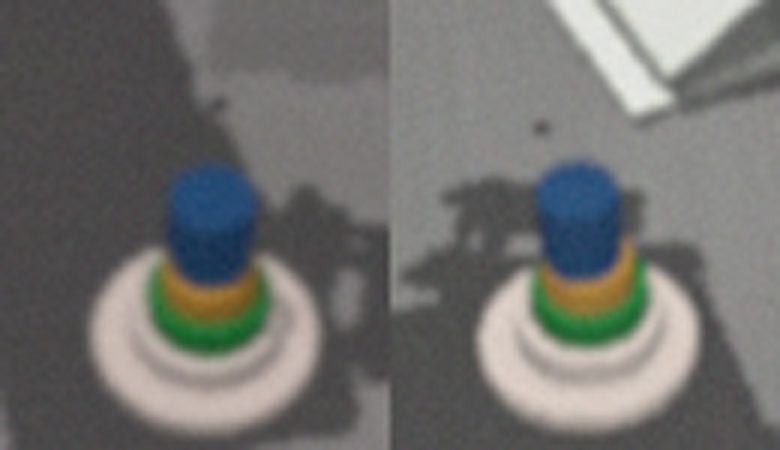

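View pics/B.png

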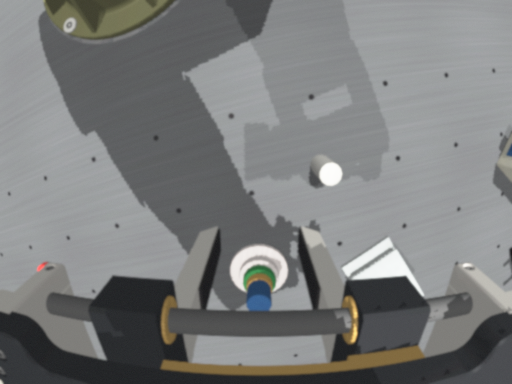

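View pics/B_side.png

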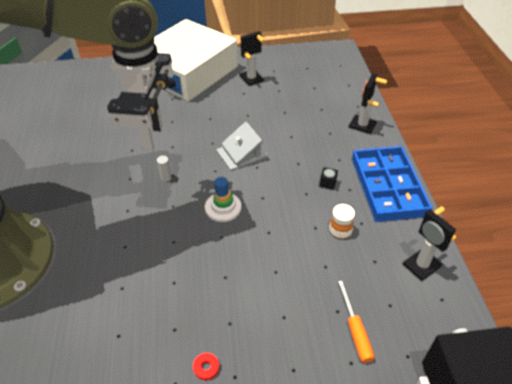

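```bash
python3 -c "
from cell import manip
print(manip.sign_off(), manip.read_state()['clock'])"
```

```text
the job is handed in; nothing more can be done
the job is handed in; nothing more can be done
```

The stack is built and handed in at about 29 s. The silver, green and brass rings were each lowered onto the spindle until the wrist force showed contact, and only then released. The sleeve was drawn off the stand along its own axis and stood upright on the table. I then regripped it and worked it down over the spindle with small twists.

**Sleeve home:** it met a hard stop at 26 N, with its open end at about 49.8 mm against the 50 mm wanted. After release, the depth images put its top at about 84–85 mm, where 84 mm is home.

**Last checks:** the final pictures show the four parts upright and concentric. In the final side view the red spare ring, jar, screwdriver, black block and post look unmoved. The gripper was clear of everything.

**Disagreements:**
- The scene and side depth readings of the sleeve's top differed by about 3–4 mm in x and y.
- The wrist camera read close objects about 2–3 mm short along tool y. I allowed for this when placing.
- The plungers resisted with only about 2–3 N while I was twisting, below the 5–20 N given for a straight push.

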